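# Slide a bearing block through the go/no-go height gate to the accept field

## Robot

A 6-joint arm with a two-finger parallel gripper is mounted at the origin on a cart in front of the work surface, level with it; the furniture and walls round the work are solid. World frame = base frame: x ahead of the robot, y to its left, z up, the work surface at z = 0. Lengths are in mm, angles in rad, forces in N, time in s.
With the tool pointing down it reaches from about 275 to 1000 mm from the base axis. Payload 8.4 kg.
Tool frame: the origin (TCP) lies between the finger pads; the fingertips stand r.nose_length ahead of it and the grasp point (between the pads) lies 8 mm behind it (r.nose_length is the distance from the TCP to the fingertips, in mm); y points along the fingers, x is the direction in which the jaws open and shut, and the axes are right-handed (so a half turn about y gives the same grasp; the last joint's range is limited). The gripper opens to 85 mm and grips with 20 to 120 N. Pads are 22 mm wide; open, the fingers measure 114 mm over their backs; the gripper's body (76 mm by 85 mm) begins 54 mm behind the grasp point. The pads swing forward as they close: fully open they stand 13 mm farther back than shut.
Start: joints at [-1.204, 0.353, 1.633, -0, 1.155, -0.002], TCP at [225.309, -582.978, 242.281] pointing down, gripper open.
Joint ranges: [-2.63, 2.63], [-0.92, 2.1], [0.06, 2.66], [-1.3, 4.44], [0, 2.69], [-3.02, 3.02]. Speed limits (rad/s): [2.22, 2.22, 2.79, 3.14, 3.14, 3.14].

## Interface

Orientations are given as [roll, pitch, yaw] about the fixed x, y, z axes, in that order (R = Rz(yaw) Ry(pitch) Rx(roll)).
In Python, from rig import r, cams, order gives the robot as it stands. The module is installed in compiled form; this text tells all that it offers.
- The arm moves only by the shell command python3 -m crank 'ROWS' [FORCE]. ROWS is JSON, a list of rows, each a list of 7 numbers: the turn, a rotation vector about the tool's x, y, z in degrees, then the shift along the tool's x, y, z in cm, then the opening, from -1 (shut) to 1 (fully open). A call has exactly 10 rows; each row shifts and turns the pose as measured when the row begins, along the tool's axes as they then stand; what a row does not reach is not made up. A row lasts 1/12 s, in which the tool goes at most 41.7 mm and 7.16 degrees, less where a joint would pass 70% of its speed; a pose out of reach is approached as far as the arm can. A call with a gripper value outside its range is refused whole. The fingers move at their own pace and stop on an object; FORCE is the grip in N (left out, the last holds). Time passes only in rows, so rows that do not move let the fingers close, or fill a call up. It gives the time, the measured TCP pose, the force and the opening at its end, in the units of the state.
- r.sense(): the state, without advancing time (a new reading comes with each control period).
- cams.grab_frame(name): name is "side" or "top"; returns the picture (480x640x3 uint8, blue, green, red); there is no depth.
- cams.camera_info(name): a dict with "intrinsics" (3x3 intrinsics, pixels), "k1" (the pictures are not rectified: a ray, as slopes to the right and down, at radius r is drawn at 1 + k1 r^2 times it, then the intrinsics apply), "view" (4x4, takes a point from world to camera coordinates). Camera axes: x right, y up, looking along -z (the intrinsics and any distortion apply to the point x, -y, -z); pixel columns grow to the right and rows downward; lengths in mm; the calibration is good to about 2 mm. A picture is of the moment at which its call begins. camera_info takes no time and is no camera call.
- order.sign_off(): hands the job in, once; it reports no verdict.
The state is a dict: "clock": time; "qpos": joint angles; "qvel": joint speeds; "joint_efforts": joint torques, N m; "eef_pos": TCP position; "tcp_rot": TCP orientation; "contact_force": force on the tool from outside, world axes, zero at the start; "wrist_torque": the same for the moment, N m; "opening": opening from 0.0 (shut) to 1.0 (fully open).
Only numpy, scipy, OpenCV 4.12 (cv2) and the standard library are available. Lean on these libraries where they do the work, as an engineer would, in place of code of your own. Each camera call takes 0.05 s, during which the arm holds its last target.

## Task

The no-go check of this bearing block is done. Lift the red-ended no-go bar up and off the two hooks of the height gate and lay it in the pair of vee blocks on the steel riser; then slide the bearing block along the granite, in under the gate's fixed go bar and out at its far side, on to the field with green corner marks, so that it stands lengthwise inside the marks. The block's ground underside must stay flat on the granite all the way, so never lift or tip it; do not drop the bar, and leave the reference sphere and the other loose things where they stand.

Things in the scene. Friction and masses are not known exactly. Their poses are not given: they have to be found in the camera images.
- bearing_block: Aluminium bearing block, 46 (its x) x 120 (its y) x 70 mm high, 0.6 to 1 kg. Origin: centre of underside; y: long axis, within 0.45 rad of the gate's y. Lugs at both ends, |y| 24 to 60 mm, flat sides 46 mm apart, 46 mm high: grip these from above across x, at y = +-42. Round crown between them, 70 mm high. Starts in the field with yellow corner marks on the gate's +y side.
- nogo_bar: No-go bar: round steel bar, 14 mm diameter, 190 mm long, red ends (last 10 mm, 17 mm diameter). Origin: its middle, on the axis; x runs along the bar (it may be rolled about x). Starts hanging across the lane in the gate's two hooks, axis 71 mm above the granite. Grip it at its middle.
- gate: Height gate, fixed. Origin: on the granite below the middle of the go bar; x along the go bar, y along the lane, +y to the entry side with the hooks; the work passes towards -y. Pillars |x| 69 to 87 mm, |y| to 14; feet |x| 64 to 98, y -27 to 39, 12 mm high; the lane is 128 mm wide between the feet. Nothing on it is higher than 94 mm.
- go_bar (a point): Middle of the underside of the gate's fixed go bar, 74 mm above the granite. Axes as the gate's. The bar spans the lane between the green end caps, 16 mm deep in y, top at 90 mm.
- hooks (a point): Middle between the seats of the gate's two upturned hooks (8 mm round bar, at the gate's x = +-78 mm, y = 60), at the height of the hung no-go bar's axis, 71 mm. The hooks reach from the pillars to tips at y = 77, 82 mm high; seat 64 mm high. Lift the bar at least 20 mm to clear the tips.
- bar_rest: Rest for the no-go bar, fixed: dark steel riser, 140 (x) x 60 (y) x 40 mm high, with two vee blocks (each 32 in x, 50 in y, tops at 78 mm) centred at x = +-45 mm, 58 mm free between them. Origin: centre of the riser's underside; x runs along both 90 degree vee grooves. A bar seated in the vees has its axis at y = 0, 69 mm above the granite.
- accept_field: Accept field: four green corner marks of tape on the granite, no thickness to speak of; inside 70 (x) x 144 mm (y). Origin: its centre; y is its long axis.
- reject_field: Reject field: the same with red corner marks; holds the rejected electrode.
- reference_sphere: Bystander: white ceramic reference sphere on a stem; black round foot 52 mm across and 14 mm high, stem 16 mm, ball 26 mm centred at height 66, top at 79. Origin: centre of its underside.
- rejected_electrode: Bystander: rejected electrode on its steel pallet, 52 x 52 mm, 71 high; it stands in the red field. Origin: centre of its underside.
- resin_offcut: Bystander: orange resin offcut, 26 (x) x 60 (y) x 30 mm high, near the front edge of the table. Origin: centre of its underside.
- stylus_tin: Bystander: flat grey stylus case, 57 (x) x 91 (y) x 19 mm high. Origin: centre of its underside.
- thermometer: Bystander: small black digital thermometer, 28 (x) x 56 (y) x 32 mm high. Origin: centre of its underside.
- ring_gauge: Bystander: steel setting ring, 72 mm across, 22 high, lying on the fixture plate at the back. Origin: centre of its underside.

How it is judged:
By the outcome, as a careful person would: the job done as asked, in the order asked, and still so for the second after the job is handed in, with the robot touching nothing.
It also fails if it takes over 59 s, if anything falls off the work surface, if the arm or the gripper's body presses on something with over 40 N, if the wrist force passes 120 N, or if a joint passes its speed limit or range.

## Working session

There is one attempt and no reset: what is moved stays moved. The work goes in short steps, Python scripts to look and compute and a shell command to move; the robot and the scene stay as the last step left them, time stands still between calls to the robot, and variables do not carry over. Pictures are saved under pics/ and viewed, and the job is handed in when it is done.

```bash
mkdir -p pics; ls; python3 - <<'E'
from rig import r,cams,order
import cv2,numpy as np
print(r.sense(), r.nose_length)
for n in("side","top"):
    i=cams.camera_info(n);print(n,i)
    cv2.imwrite(f"pics/{n}0.png",cams.grab_frame(n))
E
```

```text
pics
{'clock': 0.0, 'qpos': array([-1.20439949e+00,  3.53655206e-01,  1.63412810e+00,  3.71244678e-06,
        1.15521170e+00, -2.39072989e-03]), 'qvel': array([-2.13060796e-03,  1.25106589e-03,  8.79822776e-05, -5.20954459e-04,
        5.88320846e-05, -1.14806324e-03]), 'joint_efforts': array([ 1.05173338e-03, -6.05251122e+01, -3.42070162e+01,  1.63199065e-04,
        9.29531758e-03, -2.27355406e-05]), 'eef_pos': array([ 225.14406724, -582.54471034,  241.55985014]), 'tcp_rot': array([-1.57078958e+00,  1.40233859e-03, -1.20201026e+00]), 'contact_force': array([-0.95216656,  0.01539992, -0.27392249]), 'wrist_torque': array([ 0.00698416,  0.065394  , -0.01687629]), 'opening': 0.998079136999425} 11.0
side {'intrinsics': array([[588.21594256,   0.        , 323.33207753],
       [  0.        , 588.21594256, 234.05649766],
       [  0.        ,   0.        ,   1.        ]]), 'k1': -0.16984617470225075, 'view': array([[-8.16598680e-01, -5.77119065e-01,  1.00090509e-02,
         4.23780626e+02],
       [ 3.95288883e-01, -5.46512541e-01,  7.38289063e-01,
        -3.17899494e+02],
       [-4.20610622e-01,  6.06842341e-01,  6.74410170e-01,
        -1.09259753e+03],
       [ 0.00000000e+00,  0.00000000e+00,  0.00000000e+00,
         1.00000000e+00]])}
top {'intrinsics': array([[472.0444323,   0.       , 331.5847897],
       [  0.       , 472.0444323, 234.6287405],
       [  0.       ,   0.       ,   1.       ]]), 'k1': -0.04292130834838157, 'view': array([[-6.69349118e-03, -9.99451049e-01,  3.24468445e-02,
        -8.21849994e+01],
       [ 9.82238372e-01, -4.86651030e-04,  1.87636736e-01,
        -5.42942063e+02],
       [-1.87517942e-01,  3.31264805e-02,  9.81702428e-01,
        -9.02532030e+02],
       [ 0.00000000e+00,  0.00000000e+00,  0.00000000e+00,
         1.00000000e+00]])}
```

View pics/side0.png

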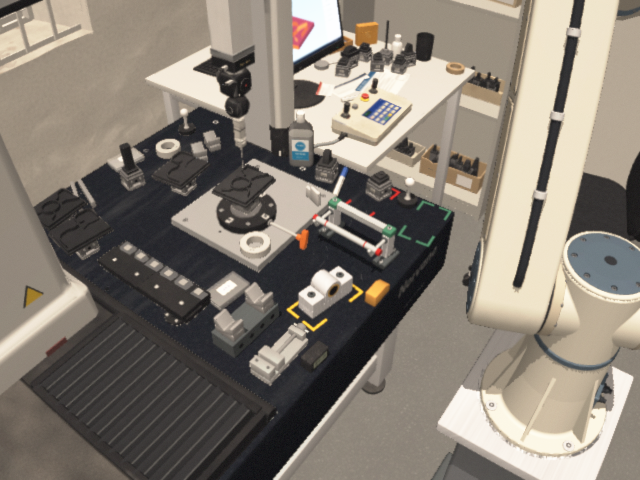

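View pics/top0.png

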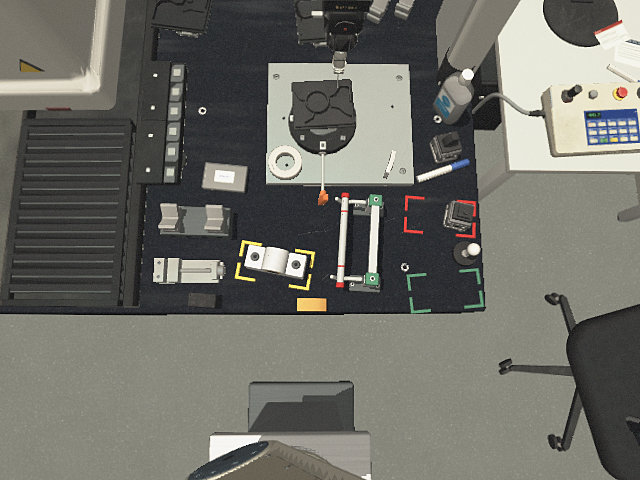

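```bash
python3 - <<'E'
import cv2
a=cv2.imread("pics/top0.png")[140:320,140:500]
cv2.imwrite("pics/topc.png",cv2.resize(a,(800,400),interpolation=cv2.INTER_CUBIC))
a=cv2.imread("pics/side0.png")[150:390,180:480]
cv2.imwrite("pics/sidec.png",cv2.resize(a,(750,600),interpolation=cv2.INTER_CUBIC))
E
```

```text
(no output)
```

View pics/topc.png

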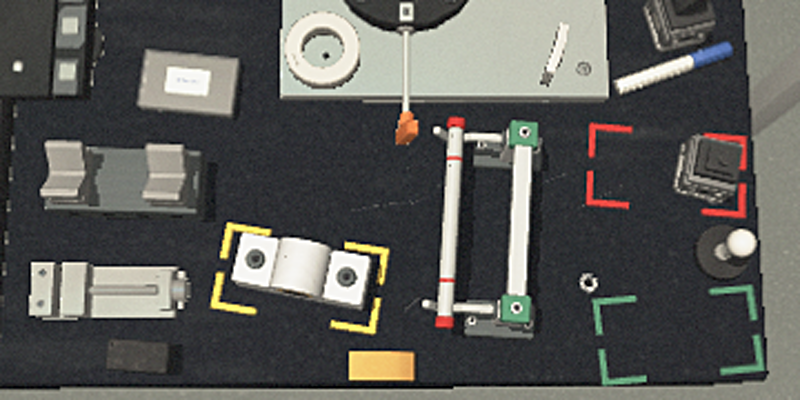

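View pics/sidec.png

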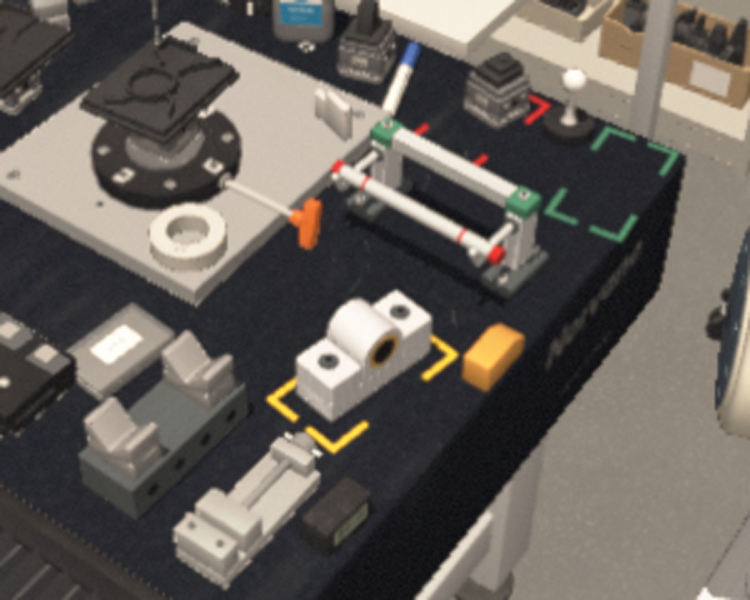

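```bash
cat > h.py <<'E'
import numpy as np,cv2
from rig import r,cams,order
def cam(n):
    i=cams.camera_info(n);V=np.array(i["view"]);return np.array(i["intrinsics"]),i["k1"],V
def ray(n,uv):
    K,k,V=cam(n)
    s=cv2.undistortPoints(np.array(uv,float).reshape(-1,1,2),K,np.array([k,0,0,0.])).reshape(-1,2)
    d=np.c_[s[:,0],-s[:,1],-np.ones(len(s))]
    R=V[:3,:3];C=-R.T@V[:3,3]
    d=d@R;return C,d/np.linalg.norm(d,axis=1,keepdims=True)
def onz(n,uv,z):
    C,d=ray(n,uv);t=(z-C[2])/d[:,2];return C+d*t[:,None]
def proj(n,P):
    K,k,V=cam(n);P=np.array(P,float).reshape(-1,3)
    c=P@V[:3,:3].T+V[:3,3];c=c*[1,-1,-1]
    p,_=cv2.projectPoints(c.reshape(-1,1,3),np.zeros(3),np.zeros(3),K,np.array([k,0,0,0.]));return p.reshape(-1,2)
def tri(a,b):  # side px, top px
    C1,d1=ray("side",a);C2,d2=ray("top",b);out=[]
    for u,v in zip(d1,d2):
        A=np.c_[u,-v];t=np.linalg.lstsq(A,C2-C1,rcond=None)[0]
        p=C1+u*t[0];q=C2+v*t[1];out.append(np.r_[(p+q)/2,np.linalg.norm(p-q)])
    return np.array(out)
def blobs(img,name,lo,hi,roi,amin=6,show=True):
    hsv=cv2.cvtColor(img,cv2.COLOR_BGR2HSV);lo=np.array(lo);hi=np.array(hi)
    if lo[0]>hi[0]: m=cv2.inRange(hsv,lo,np.array([179,hi[1],hi[2]]))|cv2.inRange(hsv,np.array([0,lo[1],lo[2]]),hi)
    else: m=cv2.inRange(hsv,lo,hi)
    x0,y0,x1,y1=roi;z=np.zeros_like(m);z[y0:y1,x0:x1]=m[y0:y1,x0:x1]
    n,l,s,c=cv2.connectedComponentsWithStats(z)
    o=[]
    for i in range(1,n):
        if s[i,4]>=amin:
            o.append((c[i],s[i]))
            if show: print(name,c[i].round(1),s[i])
    return o,z
E
python3 - <<'E'
from h import *
t=cv2.imread("pics/top0.png");s=cv2.imread("pics/side0.png")
R=([172,120,90],[8,255,255]);G=([70,80,60],[95,255,255]);Y=([22,120,120],[34,255,255])
for nm,c in(("red",R),("green",G),("yel",Y)):
    print(nm);blobs(t,"top",*c,(230,180,500,320));blobs(s,"side",*c,(250,150,470,340))
E
```

```text
red
top [344.6 194.5] [341 192   8   6  38]
top [411.4 199.7] [405 195  20  16 104]
top [469.7 204.9] [456 200  21  17  91]
top [343.8 210.6] [341 210   7   2  11]
top [409.9 228.1] [403 217  20  17 101]
top [468.8 232.2] [455 222  21  16 118]
top [340.8 265.5] [338 265   7   2  13]
top [339.4 284.4] [336 282   8   6  45]
side [394.4 193.2] [389 188  12  12  63]
side [348.5 201.2] [346 199   6   5  21]
side [371.9 213.5] [369 211   6   5  19]
side [314.7 216.1] [312 214   6   5  18]
side [299. 244.] [299 241   1   7   7]
side [378.  251.6] [375 248   7   8  40]
green
top [375. 200.] [369 194  13  13  93]
top [473.  273.1] [459 268  22  16  77]
top [371.7 278.7] [365 273  14  12 113]
top [412.4 278.2] [407 273  19  17  77]
top [476.9 302.3] [464 291  20  18  85]
top [417.2 308.1] [409 297  22  17  84]
side [332.1 203.5] [329 200   7   8  31]
side [423.5 204.1] [417 200  17  10  55]
side [445.5 213. ] [439 207  12  14  44]
side [403.4 232.9] [398 225  13  15  66]
side [389.7 231.2] [383 226  14  10  67]
side [426.  241.6] [415 236  20  11  77]
yel
top [247.2 245.5] [239 240  23  17  98]
top [306.8 254. ] [295 249  20  19  83]
top [241.8 274.2] [235 262  21  20 113]
top [302.1 284.5] [289 274  23  16  93]
top [301.1 306. ] [297 298  19  13  51]
side [356.3 293.5] [350 287  12  14  41]
side [292.6 309.6] [287 302  12  16  49]
side [314.3 324.4] [303 319  24  12  60]
```

```bash
python3 - <<'E'
from h import *
t=cv2.imread("pics/top0.png");s=cv2.imread("pics/side0.png")
np.set_printoptions(precision=1,suppress=True)
print("bar tri",tri([[314.7,216.1],[378,251.6]],[[344.6,194.5],[339.4,284.4]]))
b=onz("top",[[344.6,194.5],[339.4,284.4],[343.8,210.6],[340.8,265.5]],74);print("bar z74",b,b[:2].mean(0),b[2:].mean(0),np.linalg.norm(b[0]-b[1]))
b=onz("side",[[314.7,216.1],[378,251.6]],72);print("side",b,b.mean(0))
print("gate tri",tri([[332.1,203.5],[389.7,231.2]],[[375,200],[371.7,278.7]]))
b=onz("top",[[375,200],[371.7,278.7]],90);print("gate top",b,b.mean(0))
# fields
G=([70,80,60],[95,255,255]);Y=([22,120,120],[34,255,255]);R=([172,120,90],[8,255,255])
for nm,n,im,c,roi in(("acc","top",t,G,(400,262,500,320)),("acc","side",s,G,(398,195,470,250)),("yel","top",t,Y,(230,236,320,297)),("rej","top",t,R,(400,190,500,245))):
    o,m=blobs(im,n,*c,roi,show=False)
    ys,xs=np.nonzero(m);p=onz(n,np.c_[xs,ys],0)[:,:2]
    print(nm,n,cv2.minAreaRect(p.astype(np.float32)),[onz(n,k[0],0)[0,:2].round(1) for k in o],np.mean([onz(n,k[0],0)[0,:2] for k in o],0))
# sphere
def w(im,n,roi,z,lo=([0,0,200]),hi=([179,60,255])):
    o,m=blobs(im,n,lo,hi,roi,amin=15);
    for k in o: print(onz(n,k[0],z))
w(t,"top",(462,235,485,262),66)
for nm,im,roi in(("t",t,(230,225,330,320)),("t2",t,(150,195,245,245)),("s",s,(290,255,365,325))):
    x0,y0,x1,y1=roi;cv2.imwrite(f"pics/z_{nm}.png",cv2.resize(im[y0:y1,x0:x1],None,fx=7,fy=7,interpolation=cv2.INTER_CUBIC))
E
```

```text
bar tri [[ 621.7 -110.1   72.8    1.1]
 [ 441.2  -97.9   69.5    1.2]]
bar z74 [[ 620.8 -110.2   74. ]
 [ 440.2  -98.    74. ]
 [ 587.5 -108.2   74. ]
 [ 477.1 -101.    74. ]] [ 530.5 -104.1   74. ] [ 532.3 -104.6   74. ] 180.99455622668796
side [[ 622.8 -110.7   72. ]
 [ 440.5  -95.4   72. ]] [ 531.6 -103.1   72. ]
gate tri [[ 611.6 -170.3   74.9    5. ]
 [ 450.2 -160.6   79.5    0.7]]
gate top [[ 605.2 -169.3   90. ]
 [ 449.5 -159.2   90. ]] [ 527.4 -164.3   90. ]
acc top ((433.214599609375, -324.68231201171875), (82.78764343261719, 156.62255859375), 4.908732891082764) [array([ 469. , -387.3]), array([ 458.7, -256.3]), array([ 407.1, -392.1]), array([ 396. , -264.1])] [ 432.7 -325. ]
acc side ((433.75738525390625, -322.2348327636719), (84.68119049072266, 159.6383056640625), 5.148898124694824) [array([ 470.9, -384.1]), array([ 407.6, -386. ]), array([ 458.5, -255.1]), array([ 398.2, -260.2])] [ 433.8 -321.3]
yel top ((488.4585876464844, 34.389610290527344), (157.41737365722656, 82.35865020751953), 80.54927825927734) [array([529.3,  93.2]), array([510.9, -33.1]), array([468.5, 102.9]), array([446.4, -23.6])] [488.8  34.8]
rej top ((593.3760375976562, -321.9647216796875), (158.30642700195312, 83.60699462890625), 85.32982635498047) [array([ 630.3, -260.9]), array([ 618.9, -389.5]), array([ 567. , -255.2]), array([ 558. , -383.8])] [ 593.5 -322.3]
top [473.4 248.6] [468 243  12  12 108]
[[ 511.3 -368.9   66. ]]
```

View pics/z_t.png

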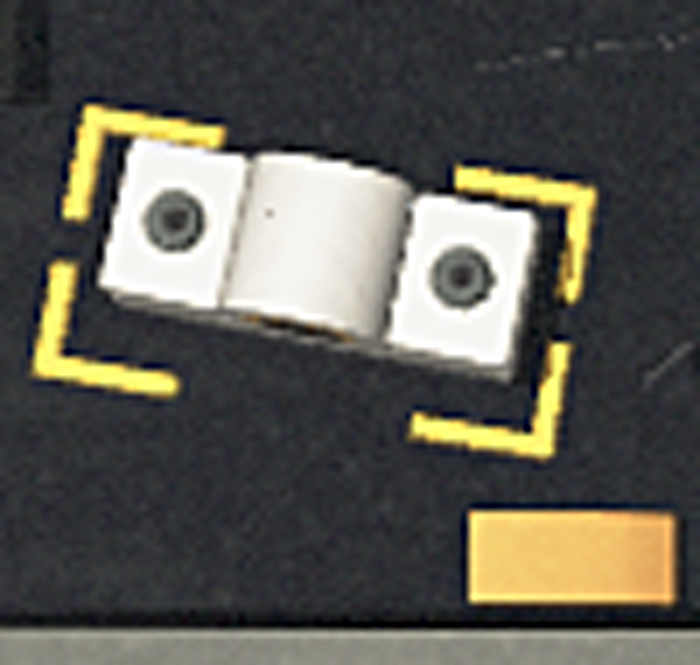

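View pics/z_t2.png

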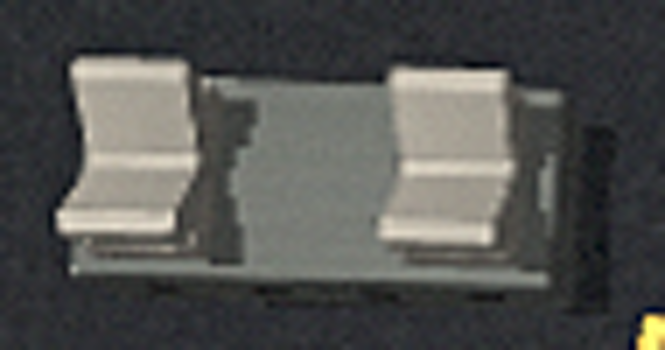

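View pics/z_s.png

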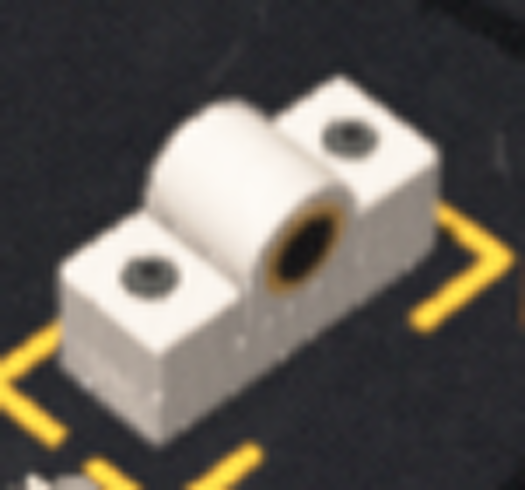

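```bash
python3 - <<'E'
from h import *
np.set_printoptions(precision=1,suppress=True)
f=lambda pts,o,k=7:(np.array(pts,float)+.5)/k-.5+np.array(o)
H=f([[175,220],[462,277]],(230,225));S=f([[150,277],[350,138]],(290,255))
p=onz("top",H,46);q=onz("side",S,46)
for n,a in(("top",p),("side",q)): d=a[0]-a[1];print("holes",n,a.tolist(),a.mean(0),np.linalg.norm(d),"yaw",np.arctan2(-d[0],d[1]))
print(tri(S,H))
o=(150,195)
for nm,z,L in(("far",78,[[72,60],[187,60],[390,70],[507,70]]),("near",78,[[57,235],[173,235],[380,241],[493,244]]),("groove",59,[[85,160],[200,160],[400,166],[513,167]])):
    P=onz("top",f(L,o),z);print(nm,P[:,:2].tolist(),P.mean(0));c=np.polyfit(P[:,1],P[:,0],1);print(" dx/dy",c[0])
P=onz("top",f([[71,272],[550,285],[562,92]],o),40);print("riser",P)
# insert, lever, offcut, tin, thermo
print("nut",onz("top",[[404.5,267.5]],0), proj("side",onz("top",[[404.5,267.5]],0)))
print("lever tri",tri([[304,239]],[[322,198]]))
print("offcut",onz("top",[[312,304.5]],30))
s=cv2.imread("pics/side0.png");cv2.imwrite("pics/nut.png",cv2.resize(s[190:290,360:460],(600,600),interpolation=cv2.INTER_CUBIC))
v=s[270:360,200:290];cv2.imwrite("pics/vee.png",cv2.resize(v,(630,630)  if 0 else None,fx=6,fy=6,interpolation=cv2.INTER_CUBIC))
E
```

```text
holes top [[500.22016968013475, 70.98846949579665, 46.0], [483.5694189018518, -11.547059245309853, 46.0]] [491.9  29.7  46. ] 84.19834325005753 yaw -0.19906846220045266
holes side [[500.11180652373895, 72.16250872791204, 46.0], [483.81808633772954, -10.355018341233404, 46.0]] [492.   30.9  46. ] 84.11080543608604 yaw -0.19494983905981367
[[500.6  71.2  44.8   0.4]
 [484.  -11.4  44.9   0.7]]
far [[601.5350874121109, 256.9032697430872], [601.5248815646808, 224.34522637175303], [598.6027805852634, 166.79519056434128], [598.6109578308702, 133.7319575651527]] [600.1 195.4  78. ]
 dx/dy 0.028584239169779008
near [[550.9434350189625, 257.94841789586883], [550.9283634963814, 225.44076512974942], [549.1880803287755, 167.41215627672926], [548.3182782968431, 135.7665381338324]] [549.8 196.6  78. ]
 dx/dy 0.023030281178419675
groove [[576.845089008888, 257.74685680991087], [576.8324484232265, 224.71127325131926], [575.0513347256332, 167.23015864671964], [574.7538288093252, 134.80638781035918]] [575.9 196.1  59. ]
 dx/dy 0.01951251929907849
riser [[547.7 266.1  40. ]
 [543.8 126.6  40. ]
 [601.7 125.1  40. ]]
nut [[ 481.6 -240.3    0. ]] [[392.2 232.5]]
lever tri [[623.  -65.9  33.3   3.2]]
offcut [[403.7 -44.5  30. ]]
```

View pics/nut.png

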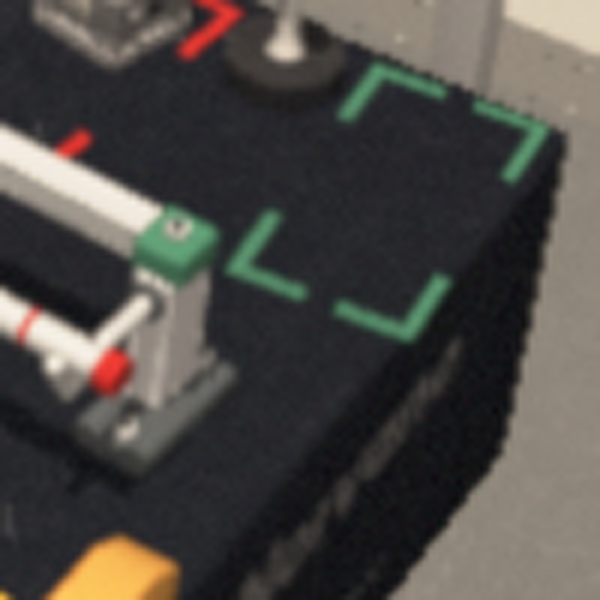

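View pics/vee.png

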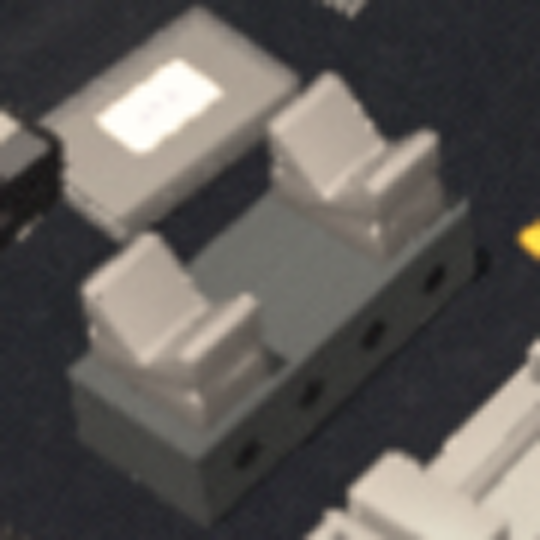

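```bash
cat > plan.py <<'E'
# usage: plan.py x y z yaw N  -> constant row (degrees, cm); correct also tilt on separate print
import sys,numpy as np
from rig import r
from scipy.spatial.transform import Rotation as Ro
x,y,z,yaw=map(float,sys.argv[1:5]);N=int(sys.argv[5])
s=r.sense();p=s["eef_pos"];R0=Ro.from_euler("xyz",s["tcp_rot"])
Rt=Ro.from_euler("xyz",[-np.pi/2,0,yaw])
w=(R0.inv()*Rt).as_rotvec()/N
A=sum((R0*Ro.from_rotvec(k*w)).as_matrix() for k in range(N))
v=np.linalg.solve(A,np.array([x,y,z])-p)/10
print("t",round(s["clock"],2),"p",p.round(1),"rot",s["tcp_rot"].round(3),"F",s["contact_force"].round(1),"T",s["wrist_torque"].round(2),"open",round(s["opening"],3))
print("row deg",np.degrees(w).round(2),"cm",v.round(3),"|mm|",round(np.linalg.norm(v)*10,1))
E
python3 plan.py 531 -104 180 -1.637 20
```

```text
t 0.1 p [ 225.2 -582.6  241.6] rot [-1.571e+00  1.000e-03 -1.202e+00] F [ 0.1  0.8 -0.4] T [-0.    0.01 -0.01] open 1.002
row deg [ 0.    1.25 -0.  ] cm [-2.131  0.309  1.91 ] |mm| 28.8
```

```bash
python3 -m crank '[[0,1.25,0,-2.13,0.3,1.91,-0.06],[0,1.25,0,-2.13,0.3,1.91,-0.06],[0,1.25,0,-2.13,0.3,1.91,-0.06],[0,1.25,0,-2.13,0.3,1.91,-0.06],[0,1.25,0,-2.13,0.3,1.91,-0.06],[0,1.25,0,-2.13,0.3,1.91,-0.06],[0,1.25,0,-2.13,0.3,1.91,-0.06],[0,1.25,0,-2.13,0.3,1.91,-0.06],[0,1.25,0,-2.13,0.3,1.91,-0.06],[0,1.25,0,-2.13,0.3,1.91,-0.06]]' 60; python3 plan.py 531 -104 180 -1.637 10
```

```text
clock: 0.93
eef_pos: [353.3, -319.7, 207.4]
tcp_rot: [-1.574, 0.003, -1.438]
contact_force: [-0.1, -0.7, -0.1]
opening: 0.471
t 0.93 p [ 353.3 -319.7  207.4] rot [-1.574  0.003 -1.438] F [-0.1 -0.7 -0.1] T [-0.01 -0.04 -0.01] open 0.471
row deg [ 0.02  1.14 -0.01] cm [-2.081  0.274  1.873] |mm| 28.1
```

```bash
python3 -m crank '[[0,1.2,0,-2.3,0.3,2.1,-0.06],[0,1.2,0,-2.3,0.3,2.1,-0.06],[0,1.2,0,-2.3,0.3,2.1,-0.06],[0,1.2,0,-2.3,0.3,2.1,-0.06],[0,1.2,0,-2.3,0.3,2.1,-0.06],[0,1.2,0,-2.3,0.3,2.1,-0.06],[0,1.2,0,-2.3,0.3,2.1,-0.06],[0,1.2,0,-2.3,0.3,2.1,-0.06],[0,1.2,0,-1.2,0.2,1.0,-0.06],[0,0,0,0,0,0,-0.06]]'; python3 plan.py 531 -104 100 -1.637 5
```

```text
clock: 1.77
eef_pos: [527.6, -98.4, 178.0]
tcp_rot: [-1.577, 0.004, -1.634]
contact_force: [-0.1, 0.0, 0.4]
opening: 0.471
t 1.77 p [527.6 -98.4 178. ] rot [-1.577  0.004 -1.634] F [-0.1  0.   0.4] T [-0.01 -0.02  0.01] open 0.471
row deg [ 0.07  0.03 -0.05] cm [0.111 1.559 0.081] |mm| 15.6
```

```bash
python3 -m crank '[[0.06,0.03,-0.04,0.12,1.6,0.09,-0.06],[0.06,0.03,-0.04,0.12,1.6,0.09,-0.06],[0.06,0.03,-0.04,0.12,1.6,0.09,-0.06],[0.06,0.03,-0.04,0.12,1.6,0.09,-0.06],[0.06,0,-0.04,0.1,1.0,0.08,-0.06],[0,0,0,0,0.4,0,-0.06],[0,0,0,0,0,0,-0.06],[0,0,0,0,0,0,-0.06],[0,0,0,0,0,0,-0.06],[0,0,0,0,0,0,-0.06]]'; python3 plan.py 531 -104 63 -1.637 6
python3 - <<'E'
from h import *
t=cams.grab_frame("top");s=cams.grab_frame("side")
a=cv2.resize(t[170:310,270:430],(800,600)[:2] if 0 else None,fx=4,fy=4,interpolation=cv2.INTER_CUBIC);cv2.imwrite("pics/a1.png",a)
a=cv2.resize(s[150:290,280:440],None,fx=4,fy=4,interpolation=cv2.INTER_CUBIC);cv2.imwrite("pics/a2.png",a)
E
```

```text
clock: 2.6
eef_pos: [529.4, -106.5, 98.0]
tcp_rot: [-1.572, -0.0, -1.631]
contact_force: [-0.1, 1.1, 0.5]
opening: 0.473
t 2.6 p [ 529.4 -106.5   98. ] rot [-1.572 -0.    -1.631] F [-0.1  1.1  0.5] T [ 0.04  0.03 -0.03] open 0.473
row deg [0.01 0.06 0.  ] cm [-0.044  0.583  0.025] |mm| 5.9
```

View pics/a1.png

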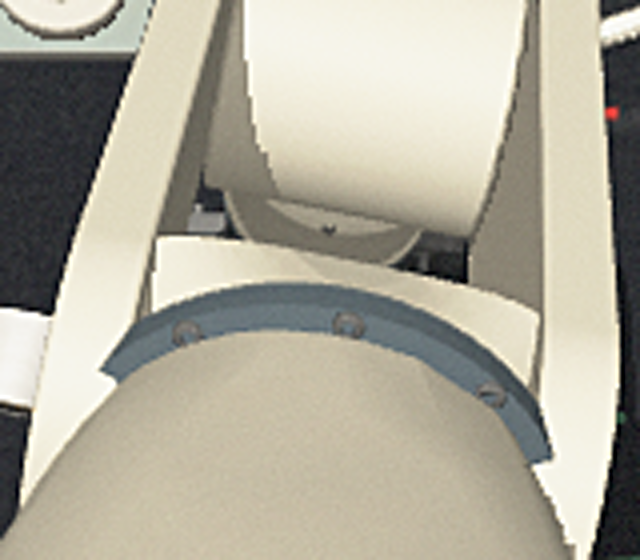

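View pics/a2.png

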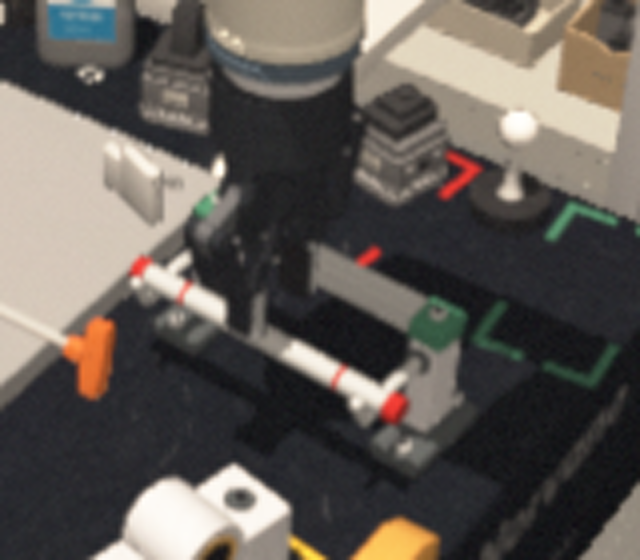

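```bash
python3 -m crank '[[0,0.06,0,-0.05,0.6,0.03,-0.06],[0,0.06,0,-0.05,0.6,0.03,-0.06],[0,0.06,0,-0.05,0.6,0.03,-0.06],[0,0.06,0,-0.05,0.6,0.03,-0.06],[0,0.06,0,-0.05,0.6,0.03,-0.06],[0,0.06,0,-0.02,0.5,0.03,-0.06],[0,0,0,0,0,0,-0.06],[0,0,0,0,0,0,-0.06],[0,0,0,0,0,0,-0.06],[0,0,0,0,0,0,-0.06]]'; python3 plan.py 531 -104 63 -1.637 1
python3 - <<'E'
from h import *
s=cams.grab_frame("side")
a=cv2.resize(s[150:290,280:440],None,fx=4,fy=4,interpolation=cv2.INTER_CUBIC);cv2.imwrite("pics/a3.png",a)
E
```

```text
clock: 3.53
eef_pos: [531.8, -103.3, 59.2]
tcp_rot: [-1.572, -0.001, -1.637]
contact_force: [-0.2, -0.1, -0.1]
opening: 0.469
t 3.53 p [ 531.8 -103.3   59.2] rot [-1.572e+00 -1.000e-03 -1.637e+00] F [-0.2 -0.1 -0.1] T [ 0.01  0.05 -0.04] open 0.469
row deg [0.07 0.01 0.03] cm [ 0.078 -0.379 -0.078] |mm| 3.9
```

View pics/a3.png

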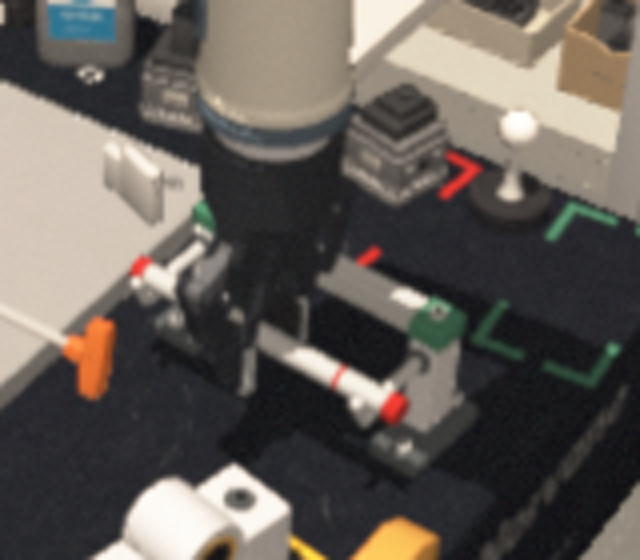

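```bash
python3 -m crank '[[0,0,0,0.05,-0.3,-0.05,-0.06],[0,0,0,0,0,0,-1],[0,0,0,0,0,0,-1],[0,0,0,0,0,0,-1],[0,0,0,0,0,0,-1],[0,0,0,0,0,0,-1],[0,0,0,0,0,0,-1],[0,0,0,0,0,0,-1],[0,0,0,0,0,0,-1],[0,0,0,0,0,0,-1]]' 60; python3 plan.py 531 -104 100 -1.637 1
```

```text
clock: 4.42
eef_pos: [531.8, -104.0, 63.6]
tcp_rot: [-1.57, -0.001, -1.637]
contact_force: [0.0, -0.2, -0.4]
opening: 0.146
t 4.42 p [ 531.8 -104.    63.6] rot [-1.570e+00 -1.000e-03 -1.637e+00] F [ 0.  -0.2 -0.4] T [ 0.01  0.02 -0.04] open 0.146
row deg [-0.04 -0.    0.05] cm [ 0.004 -3.641 -0.075] |mm| 36.4
```

```bash
python3 -m crank '[[0,0,0,0,-0.5,0,-1],[0,0,0,0,-0.8,0,-1],[0,0,0,0,-1.1,0,-1],[0,0,0,0,-1.2,0,-1],[0,0,0,0,-1.2,0,-1],[0,0,0,0,-1.2,0,-1],[0,0,0,0,-1.2,0,-1],[0,0,0,0,-1.2,0,-1],[0,0,0,0,-1,0,-1],[0,0,0,0,-0.5,0,-1]]' 60; python3 plan.py 575.5 196 150 -0.024 20
python3 - <<'E'
from h import *
s=cams.grab_frame("side")
a=cv2.resize(s[100:300,220:460],None,fx=3,fy=3,interpolation=cv2.INTER_CUBIC);cv2.imwrite("pics/a4.png",a)
E
```

```text
clock: 5.25
eef_pos: [530.7, -103.7, 173.4]
tcp_rot: [-1.571, -0.001, -1.637]
contact_force: [1.2, 1.0, -2.3]
opening: 0.14
t 5.25 p [ 530.7 -103.7  173.4] rot [-1.571e+00 -1.000e-03 -1.637e+00] F [ 1.2  1.  -2.3] T [-0.03 -0.02  0.01] open 0.14
row deg [ 0.   -4.62  0.  ] cm [-1.119  0.116  1.27 ] |mm| 17.0
```

View pics/a4.png

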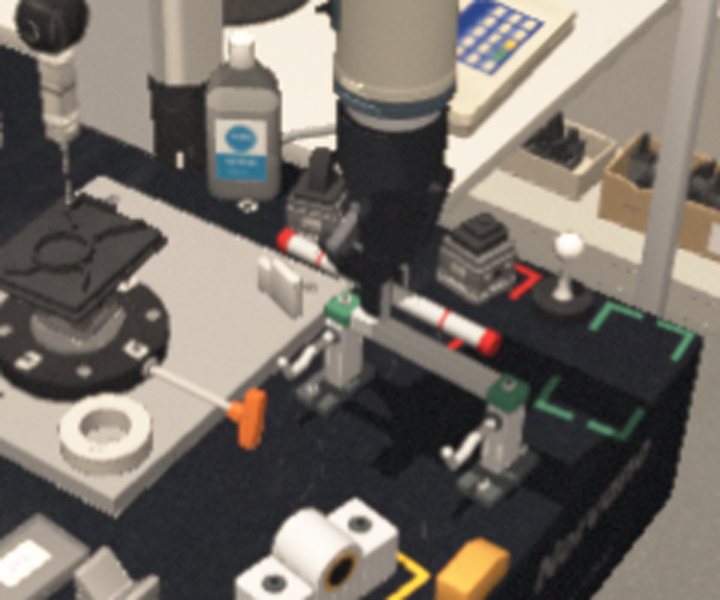

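```bash
python3 plan.py 545 46 170 -0.83 10
```

```text
t 5.3 p [ 531.2 -103.8  174. ] rot [-1.569e+00 -1.000e-03 -1.637e+00] F [ 0.6  0.4 -1.7] T [-0.   -0.05  0.02] open 0.139
row deg [-0.01 -4.62  0.01] cm [-1.43   0.039  0.586] |mm| 15.5
```

```bash
python3 -m crank '[[0,-4.6,0,-1.45,0,0.6,-1],[0,-4.6,0,-1.45,0,0.6,-1],[0,-4.6,0,-1.45,0,0.6,-1],[0,-4.6,0,-1.45,0,0.6,-1],[0,-4.6,0,-1.45,0,0.6,-1],[0,-4.6,0,-1.45,0,0.6,-1],[0,-4.6,0,-1.45,0,0.6,-1],[0,-4.6,0,-1.45,0,0.6,-1],[0,-4.6,0,-1.45,0,0.6,-1],[0,-4.6,0,-1.45,0,0.6,-1]]'; python3 plan.py 575.5 196 140 -0.024 10
```

```text
clock: 6.13
eef_pos: [543.8, 51.8, 173.1]
tcp_rot: [-1.572, -0.001, -0.803]
contact_force: [0.9, -0.2, -1.8]
opening: 0.144
t 6.13 p [543.8  51.8 173.1] rot [-1.572e+00 -1.000e-03 -8.030e-01] F [ 0.9 -0.2 -1.8] T [-0.03  0.04 -0.01] open 0.144
row deg [ 0.01 -4.47  0.  ] cm [-0.355  0.329  1.472] |mm| 15.5
```

```bash
python3 -m crank '[[0,-4.7,0,-0.36,0.35,1.55,-1],[0,-4.7,0,-0.36,0.35,1.55,-1],[0,-4.7,0,-0.36,0.35,1.55,-1],[0,-4.7,0,-0.36,0.35,1.55,-1],[0,-4.7,0,-0.36,0.35,1.55,-1],[0,-4.7,0,-0.36,0.35,1.55,-1],[0,-4.7,0,-0.36,0.35,1.55,-1],[0,-4.7,0,-0.36,0.35,1.55,-1],[0,-4,0,-0.36,0.35,1.3,-1],[0,0,0,0,0,0,-1]]'; python3 -m crank '[[0,0,0,0,0,0,-1],[0,0,0,0,0,0,-1],[0,0,0,0,0,0,-1],[0,0,0,0,0,0,-1],[0,0,0,0,0,0,-1],[0,0,0,0,0,0,-1],[0,0,0,0,0,0,-1],[0,0,0,0,0,0,-1],[0,0,0,0,0,0,-1],[0,0,0,0,0,0,-1]]';python3 plan.py 575.5 196 80 -0.024 6
python3 - <<'E'
from h import *
s=cams.grab_frame("side");t=cams.grab_frame("top")
a=cv2.resize(s[180:380,160:360],None,fx=3,fy=3,interpolation=cv2.INTER_CUBIC);cv2.imwrite("pics/a5.png",a)
a=cv2.resize(t[150:290,120:280],None,fx=4,fy=4,interpolation=cv2.INTER_CUBIC);cv2.imwrite("pics/a6.png",a)
E
```

```text
clock: 6.97
eef_pos: [572.1, 193.9, 136.0]
tcp_rot: [-1.574, 0.007, -0.033]
contact_force: [-0.6, -0.7, -1.6]
opening: 0.139
clock: 7.8
eef_pos: [572.0, 190.6, 136.1]
tcp_rot: [-1.576, 0.008, -0.043]
contact_force: [1.1, 0.7, -2.1]
opening: 0.14
t 7.8 p [572.  190.6 136.1] rot [-1.576  0.008 -0.043] F [ 1.1  0.7 -2.1] T [ 0.01 -0.02  0.04] open 0.14
row deg [ 0.04 -0.18 -0.08] cm [0.059 0.935 0.095] |mm| 9.4
```

View pics/a5.png

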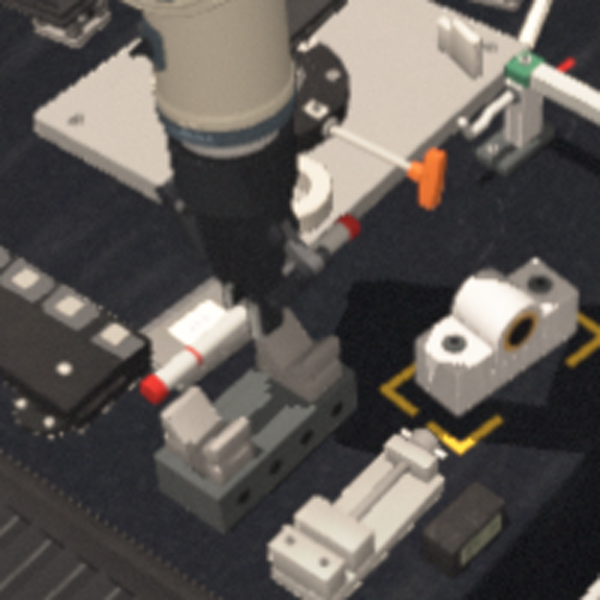

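View pics/a6.png

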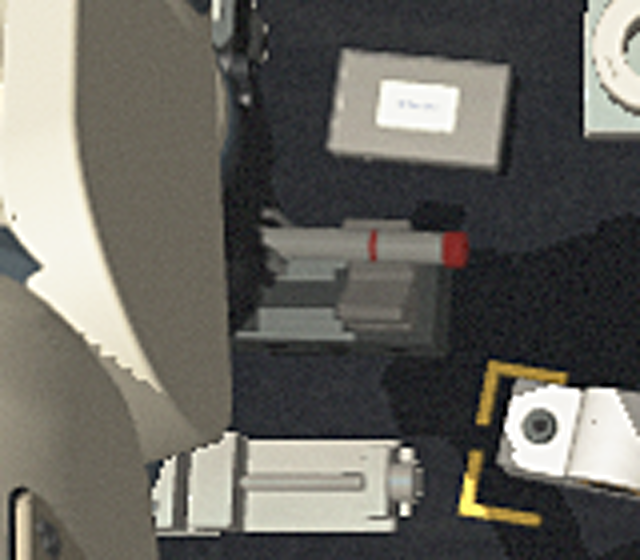

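```bash
python3 - <<'E'
from h import *
s=cams.grab_frame("side");t=cams.grab_frame("top")
R=([172,120,60],[8,255,255])
a,_=blobs(s,"s",*R,(200,240,290,320));b,_=blobs(t,"t",*R,(200,195,250,225))
for k in a: print(onz("side",k[0],144))
for k in b: print(onz("top",k[0],146))
E
python3 plan.py 575.5 196 80 -0.024 6
```

```text
s [276.6 254.7] [273 252   7   8  31]
s [210.6 309.4] [206 304  10  11  72]
t [212.8 211.3] [212 208   2   7   9]
t [233.5 211.9] [231 208   6   9  53]
[[566.04786482  97.68517682 144.        ]]
[[574.88522327 280.96343307 144.        ]]
[[568.33232494 136.20828388 146.        ]]
[[567.22635818  98.42469312 146.        ]]
t 8.0 p [572.  190.7 136.1] rot [-1.576  0.008 -0.043] F [-0.9 -0.7 -2.4] T [0.   0.01 0.  ] open 0.145
row deg [ 0.04 -0.18 -0.08] cm [0.06  0.934 0.093] |mm| 9.4
```

```bash
python3 -m crank '[[0.04,-0.2,-0.08,0.08,0.95,0.11,-1],[0.04,-0.2,-0.08,0.08,0.95,0.11,-1],[0.04,-0.2,-0.08,0.08,0.95,0.11,-1],[0.04,-0.2,-0.08,0.08,0.95,0.11,-1],[0.04,-0.2,-0.08,0.08,0.95,0.11,-1],[0.04,-0.2,-0.08,0.08,0.7,0.11,-1],[0,0,0,0,0.2,0,-1],[0,0,0,0,0,0,-1],[0,0,0,0,0,0,-1],[0,0,0,0,0,0,-1]]'; python3 plan.py 576 197 62 -0.024 6
```

```text
clock: 8.83
eef_pos: [575.9, 197.6, 70.9]
tcp_rot: [-1.572, 0.003, -0.019]
contact_force: [-0.0, 0.5, -2.2]
opening: 0.142
t 8.83 p [575.9 197.6  70.9] rot [-1.572  0.003 -0.019] F [-0.   0.5 -2.2] T [-0.   -0.05  0.02] open 0.142
row deg [ 0.01  0.05 -0.02] cm [ 0.002  0.149 -0.01 ] |mm| 1.5
```

```bash
python3 -m crank '[[0,0,0,0,0.2,0,-1],[0,0,0,0,0.2,0,-1],[0,0,0,0,0.15,0,-1],[0,0,0,0,0.1,0,-1],[0,0,0,0,0.05,0,-1],[0,0,0,0,0,0,-1],[0,0,0,0,0,0,-1],[0,0,0,0,0,0,-1],[0,0,0,0,0,0,-1],[0,0,0,0,0,0,-1]]'; python3 plan.py 576 197 61 -0.024 6
```

```text
clock: 9.67
eef_pos: [577.3, 197.8, 65.4]
tcp_rot: [-1.571, -0.001, -0.019]
contact_force: [-0.6, 0.7, -2.4]
opening: 0.145
t 9.67 p [577.3 197.8  65.4] rot [-1.571e+00 -1.000e-03 -1.900e-02] F [-0.6  0.7 -2.4] T [ 0.05  0.03 -0.02] open 0.145
row deg [0.   0.05 0.01] cm [-0.021  0.073 -0.015] |mm| 0.8
```

```bash
python3 -m crank '[[0,0,0,-0.02,0.1,0,-1],[0,0,0,-0.02,0.1,0,-1],[0,0,0,-0.02,0.1,0,-1],[0,0,0,0,0.1,0,-1],[0,0,0,0,0.05,0,-1],[0,0,0,0,0,0,-1],[0,0,0,0,0,0,-1],[0,0,0,0,0,0,-1],[0,0,0,0,0,0,-1],[0,0,0,0,0,0,-1]]'; python3 plan.py 576 197 61 -0.024 6
python3 - <<'E'
from h import *
s=cams.grab_frame("side")
a=cv2.resize(s[250:380,180:320],None,fx=4,fy=4,interpolation=cv2.INTER_CUBIC);cv2.imwrite("pics/a7.png",a)
E
```

```text
clock: 10.5
eef_pos: [576.4, 198.0, 62.1]
tcp_rot: [-1.571, -0.001, -0.019]
contact_force: [-0.3, -0.7, 0.8]
opening: 0.143
t 10.5 p [576.4 198.   62.1] rot [-1.571e+00 -1.000e-03 -1.900e-02] F [-0.3 -0.7  0.8] T [-0.06  0.13 -0.09] open 0.143
row deg [-0.    0.05  0.01] cm [-0.006  0.018 -0.017] |mm| 0.3
```

View pics/a7.png

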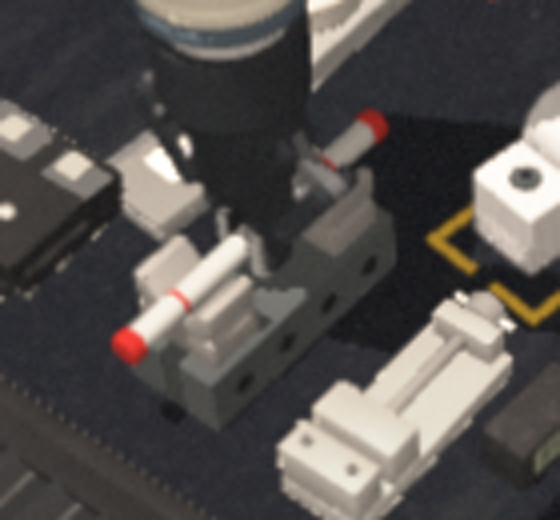

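```bash
python3 -m crank '[[0,0,0,0,0.05,0,-1],[0,0,0,0,0.05,0,-1],[0,0,0,0,0,0,-1],[0,0,0,0,0,0,-0.6],[0,0,0,0,0,0,-0.5],[0,0,0,0,0,0,-0.4],[0,0,0,0,0,0,-0.3],[0,0,0,0,0,0,-0.2],[0,0,0,0,0,0,-0.1],[0,0,0,0,0,0,-0.1]]'; python3 plan.py 576 197 61 -0.024 6
python3 - <<'E'
from h import *
s=cams.grab_frame("side")
a=cv2.resize(s[250:380,180:320],None,fx=4,fy=4,interpolation=cv2.INTER_CUBIC);cv2.imwrite("pics/a8.png",a)
E
```

```text
clock: 11.38
eef_pos: [577.2, 198.2, 62.0]
tcp_rot: [-1.57, -0.002, -0.019]
contact_force: [-0.5, -0.8, 1.0]
opening: 0.45
t 11.38 p [577.2 198.2  62. ] rot [-1.57  -0.002 -0.019] F [-0.5 -0.8  1. ] T [-0.03 -0.03 -0.01] open 0.45
row deg [-0.01  0.05  0.02] cm [-0.019  0.016 -0.021] |mm| 0.3
```

View pics/a8.png

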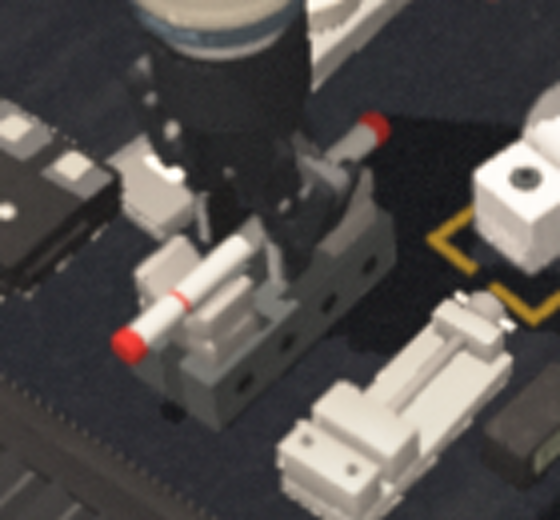

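```bash
python3 -m crank '[[0,0,0,0,-0.5,0,-0.1],[0,0,0,0,-1,0,-0.1],[0,0,0,0,-1.5,0,-0.1],[0,0,0,0,-1.5,0,-0.1],[0,0,0,0,-1.5,0,-0.1],[0,0,0,0,-1.5,0,0],[0,0,0,0,-1.5,0,0.2],[0,0,0,0,-1,0,0.6],[0,0,0,0,-0.3,0,0.6],[0,0,0,0,0,0,0.6]]'; python3 plan.py 500.2 71.5 120 -0.197 8
```

```text
clock: 12.27
eef_pos: [577.0, 198.2, 175.8]
tcp_rot: [-1.57, -0.004, -0.019]
contact_force: [-0.1, -0.5, -0.9]
opening: 0.799
t 12.27 p [577.  198.2 175.8] rot [-1.57  -0.004 -0.019] F [-0.1 -0.5 -0.9] T [-0.03 -0.03  0.01] open 0.799
row deg [-0.01  1.27  0.03] cm [-0.805  0.694 -1.672] |mm| 19.8
```

```bash
python3 -m crank '[[0,1.3,0,-0.8,0.5,-1.65,0.6],[0,1.3,0,-0.8,0.6,-1.65,0.6],[0,1.3,0,-0.8,0.6,-1.65,0.6],[0,1.3,0,-0.8,0.6,-1.65,0.6],[0,1.3,0,-0.8,0.6,-1.65,0.6],[0,1.3,0,-0.8,0.6,-1.65,0.6],[0,1.3,0,-0.8,0.6,-1.6,0.6],[0,0.6,0,-0.3,0.3,-0.7,0.6],[0,0,0,0,0,0,0.6],[0,0,0,0,0,0,0.6]]'; python3 plan.py 500.2 71.5 80 -0.197 6
python3 - <<'E'
from h import *
s=cams.grab_frame("side");t=cams.grab_frame("top")
cv2.imwrite("pics/b1.png",cv2.resize(s[200:360,180:380],None,fx=4,fy=3.75,interpolation=cv2.INTER_CUBIC))
cv2.imwrite("pics/b2.png",cv2.resize(t[180:310,140:330],None,fx=4,fy=4,interpolation=cv2.INTER_CUBIC))
E
```

```text
clock: 13.1
eef_pos: [501.5, 78.6, 125.1]
tcp_rot: [-1.57, 0.001, -0.195]
contact_force: [0.2, -0.4, 0.2]
opening: 0.799
t 13.1 p [501.5  78.6 125.1] rot [-1.57e+00  1.00e-03 -1.95e-01] F [ 0.2 -0.4  0.2] T [ 0.01 -0.03 -0.03] open 0.799
row deg [-0.01  0.02 -0.01] cm [ 0.002  0.752 -0.121] |mm| 7.6
```

View pics/b1.png

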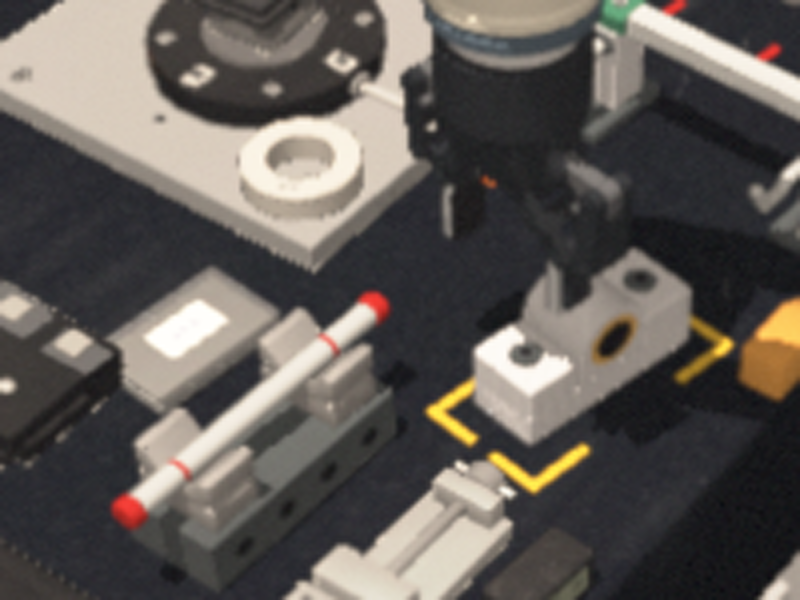

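View pics/b2.png

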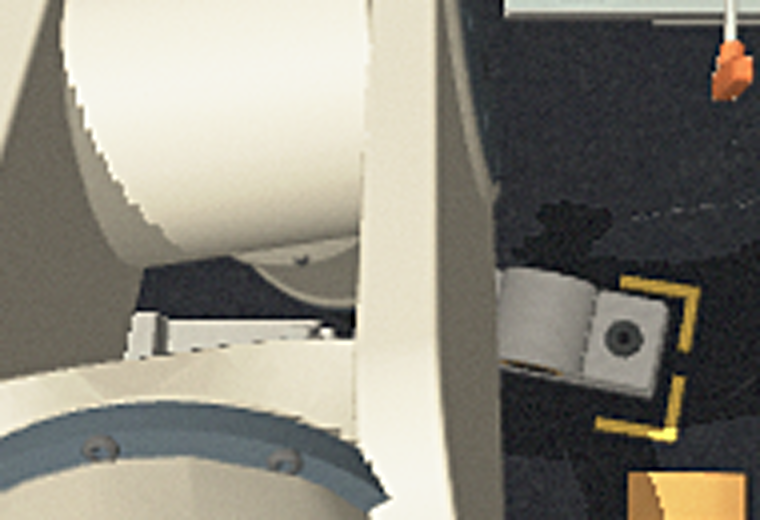

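```bash
python3 -m crank '[[0,0,0,0,0.7,-0.15,0.6],[0,0,0,0,1.1,-0.15,0.6],[0,0,0,0,1.1,-0.15,0.6],[0,0,0,0,1.1,-0.1,0.6],[0,0,0,0,1.1,-0.1,0.6],[0,0,0,0,1.1,-0.05,0.6],[0,0,0,0,0.7,0,0.6],[0,0,0,0,0.3,0,0.6],[0,0,0,0,0,0,0.6],[0,0,0,0,0,0,0.6]]'; python3 plan.py 500.2 71.5 33 -0.197 4
python3 - <<'E'
from h import *
s=cams.grab_frame("side")
cv2.imwrite("pics/b3.png",cv2.resize(s[220:340,240:400],None,fx=5,fy=5,interpolation=cv2.INTER_CUBIC))
E
```

```text
clock: 14.03
eef_pos: [505.0, 75.9, 46.2]
tcp_rot: [-1.567, -0.004, -0.187]
contact_force: [0.5, -0.2, 0.3]
opening: 0.797
t 14.03 p [505.   75.9  46.2] rot [-1.567 -0.004 -0.187] F [ 0.5 -0.2  0.3] T [-0.02  0.03 -0.01] open 0.797
row deg [-0.05  0.14  0.05] cm [-0.098  0.33  -0.132] |mm| 3.7
```

View pics/b3.png

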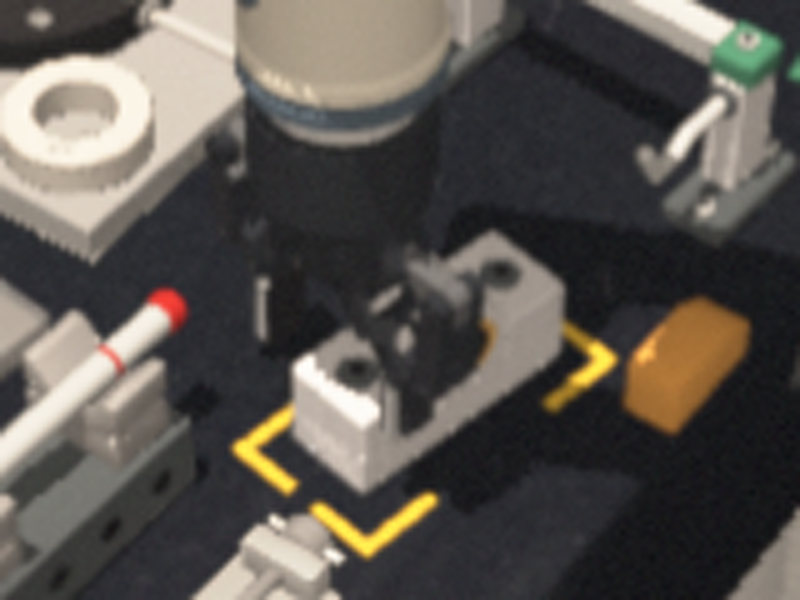

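```bash
python3 - <<'E'
from h import *
for P in([471.6,82,35],[471.6-7,83,35],[538,69.7,35],[505,75.9,46],[500.2,71.4,46]):
    p=proj("side",[P])[0];print(P,p.round(1),((p-[240,220])*5).round(0))
E
```

```text
[471.6, 82, 35] [319.3 306.6] [397. 433.]
[464.6, 83, 35] [321.8 308.4] [409. 442.]
[538, 69.7, 35] [297.4 289.1] [287. 346.]
[505, 75.9, 46] [308.1 294.2] [340. 371.]
[500.2, 71.4, 46] [311.2 293.9] [356. 370.]
```

```bash
python3 -m crank '[[-0.05,0.14,0.05,-0.1,0.3,-0.13,0.6],[-0.05,0.14,0.05,-0.1,0.3,-0.13,0.6],[-0.05,0.14,0.05,-0.1,0.3,-0.13,0.6],[-0.05,0.14,0.05,-0.1,0.25,-0.13,0.6],[0,0,0,0,0.1,0,0.6],[0,0,0,0,0,0,0.6],[0,0,0,0,0,0,0.6],[0,0,0,0,0,0,0.6],[0,0,0,0,0,0,0.6],[0,0,0,0,0,0,0.6]]'; python3 plan.py 500.2 71.5 33 -0.197 1
python3 - <<'E'
from h import *
s=cams.grab_frame("side")
cv2.imwrite("pics/b4.png",cv2.resize(s[220:340,240:400],None,fx=5,fy=5,interpolation=cv2.INTER_CUBIC))
E
```

```text
clock: 14.92
eef_pos: [501.2, 71.3, 34.6]
tcp_rot: [-1.57, -0.004, -0.198]
contact_force: [0.4, 0.8, 0.2]
opening: 0.803
t 14.92 p [501.2  71.3  34.6] rot [-1.57  -0.004 -0.198] F [0.4 0.8 0.2] T [0.05 0.04 0.02] open 0.803
row deg [-0.06 -0.07  0.22] cm [-0.107  0.161 -0.005] |mm| 1.9
```

View pics/b4.png

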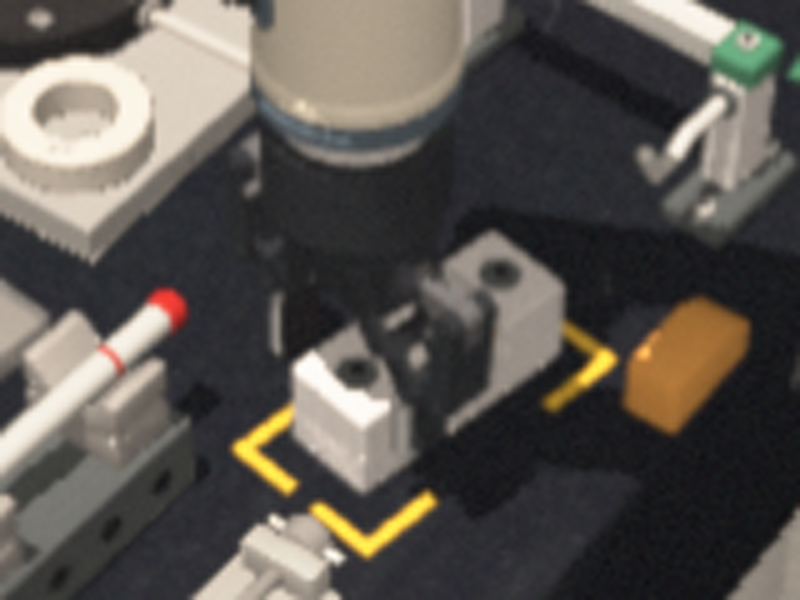

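```bash
python3 -m crank '[[0,-0.05,0.2,-0.08,0,0,0.6],[0,0,0,0,0.05,0,0.4],[0,0,0,0,0,0,0.2],[0,0,0,0,0,0,-0.2],[0,0,0,0,0,0,-0.2],[0,0,0,0,0,0,-1],[0,0,0,0,0,0,-1],[0,0,0,0,0,0,-1],[0,0,0,0,0,0,-1],[0,0,0,0,0,0,-1]]' 50; python3 plan.py 538 0 34.5 -0.066 20
```

```text
clock: 15.8
eef_pos: [500.5, 71.6, 34.5]
tcp_rot: [-1.57, -0.0, -0.197]
contact_force: [-0.5, 0.0, 0.9]
opening: 0.53
t 15.8 p [500.5  71.6  34.5] rot [-1.57  -0.    -0.197] F [-0.5  0.   0.9] T [0.02 0.01 0.03] open 0.53
row deg [-0.   -0.38  0.  ] cm [ 0.234 -0.    -0.33 ] |mm| 4.0
```

```bash
python3 plan.py 537.2 -14.5 34.2 -0.066 15
```

```text
t 15.8 p [500.5  71.6  34.5] rot [-1.57  -0.    -0.197] F [-0.5  0.   0.9] T [0.02 0.01 0.03] open 0.53
row deg [-0.  -0.5  0. ] cm [ 0.32   0.002 -0.536] |mm| 6.2
```

```bash
python3 -m crank '[[0,-0.3,0,0.15,0,-0.25,-1],[0,-0.5,0,0.3,0,-0.5,-1],[0,-0.5,0,0.32,0,-0.54,-1],[0,-0.5,0,0.32,0,-0.54,-1],[0,-0.5,0,0.32,0,-0.54,-1],[0,-0.5,0,0.32,0,-0.54,-1],[0,-0.5,0,0.32,0,-0.54,-1],[0,-0.5,0,0.32,0,-0.54,-1],[0,-0.5,0,0.32,0,-0.54,-1],[0,-0.5,0,0.3,0,-0.5,-1]]'; python3 plan.py 537.2 -14.5 34.2 -0.066 5
```

```text
clock: 16.63
eef_pos: [522.4, 14.1, 34.6]
tcp_rot: [-1.567, 0.003, -0.107]
contact_force: [-2.0, 5.4, 3.7]
opening: 0.529
t 16.63 p [522.4  14.1  34.6] rot [-1.567  0.003 -0.107] F [-2.   5.4  3.7] T [ 0.7   0.31 -0.1 ] open 0.529
row deg [-0.04 -0.47 -0.03] cm [ 0.347  0.006 -0.544] |mm| 6.4
```

```bash
python3 -m crank '[[-0.04,-0.45,-0.03,0.33,0.01,-0.54,-1],[-0.04,-0.45,-0.03,0.33,0.01,-0.54,-1],[-0.04,-0.45,-0.03,0.33,0.01,-0.54,-1],[-0.04,-0.4,-0.03,0.28,0.01,-0.45,-1],[-0.04,-0.3,0,0.1,0,-0.2,-1],[0,0,0,0,0,0,-1],[0,0,0,0,0,0,-1],[0,0,0,0,0,0,-1],[0,0,0,0,0,0,-1],[0,0,0,0,0,0,-1]]'; python3 plan.py 529.5 -134 34 -0.066 15
python3 - <<'E'
from h import *
s=cams.grab_frame("side");t=cams.grab_frame("top")
cv2.imwrite("pics/c1.png",cv2.resize(s[170:330,270:430],None,fx=4,fy=3.75,interpolation=cv2.INTER_CUBIC))
cv2.imwrite("pics/c2.png",cv2.resize(t[160:310,250:450],None,fx=4,fy=4,interpolation=cv2.INTER_CUBIC))
E
```

```text
clock: 17.47
eef_pos: [535.1, -14.6, 34.5]
tcp_rot: [-1.57, 0.001, -0.069]
contact_force: [-1.1, 2.8, 0.9]
opening: 0.524
t 17.47 p [535.1 -14.6  34.5] rot [-1.57e+00  1.00e-03 -6.90e-02] F [-1.1  2.8  0.9] T [ 0.37  0.04 -0.02] open 0.524
row deg [-0.   -0.01 -0.01] cm [ 0.017  0.003 -0.797] |mm| 8.0
```

View pics/c1.png

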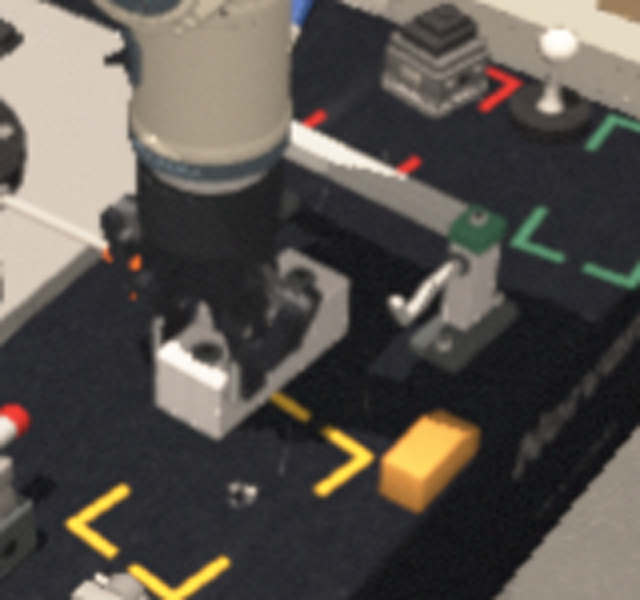

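View pics/c2.png

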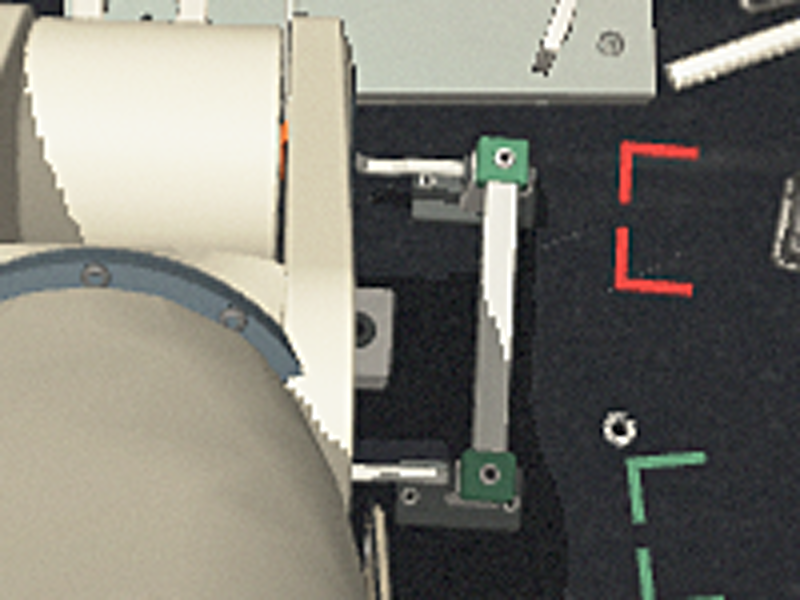

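```bash
python3 - <<'E'
from h import *
f=lambda pts:(np.array(pts,float)+.5)/4-.5+[250,160]
b=onz("top",f([[504,157],[489,474]]),90);c=b.mean(0);d=b[0]-b[1];g=np.arctan2(d[1],d[0]);print(b,c,np.linalg.norm(d),g)
h=onz("top",f([[365,329]]),46)[0];e=h-c;print("hole",h,"in gate",e[0]*np.cos(g)+e[1]*np.sin(g),-e[0]*np.sin(g)+e[1]*np.cos(g))
E
```

```text
[[ 607.53101399 -170.59515103   90.        ]
 [ 450.62906217 -159.57685067   90.        ]] [ 529.08003808 -165.08600085   90.        ] 157.28835121565913 -0.07010901812930943
hole [ 528.91825403 -103.18294412   46.        ] in gate -4.497794649846938 61.73965054797297
```

```bash
python3 -m crank '[[0,0,0,0.01,0,-0.4,-1],[0,0,0,0.03,0,-0.7,-1],[0,0,0,0.03,0,-0.8,-1],[0,0,0,0.03,0,-0.8,-1],[0,0,0,0.03,0,-0.8,-1],[0,0,0,0.03,0,-0.8,-1],[0,0,0,0.03,0,-0.8,-1],[0,0,0,0.03,0,-0.8,-1],[0,0,0,0.03,0,-0.7,-1],[0,0,0,0.01,0,-0.4,-1]]'; python3 plan.py 531 -135 34.3 -0.068 8
python3 - <<'E'
from h import *
s=cams.grab_frame("side")
cv2.imwrite("pics/c3.png",cv2.resize(s[150:290,290:450],None,fx=5,fy=4.28,interpolation=cv2.INTER_CUBIC))
E
```

```text
clock: 18.4
eef_pos: [533.2, -91.1, 34.5]
tcp_rot: [-1.57, 0.0, -0.069]
contact_force: [0.4, 5.0, 1.6]
opening: 0.528
t 18.4 p [533.2 -91.1  34.5] rot [-1.57   0.    -0.069] F [0.4 5.  1.6] T [ 0.7  -0.03 -0.02] open 0.528
row deg [-0.01 -0.01 -0.  ] cm [ 0.01   0.002 -0.549] |mm| 5.5
```

View pics/c3.png

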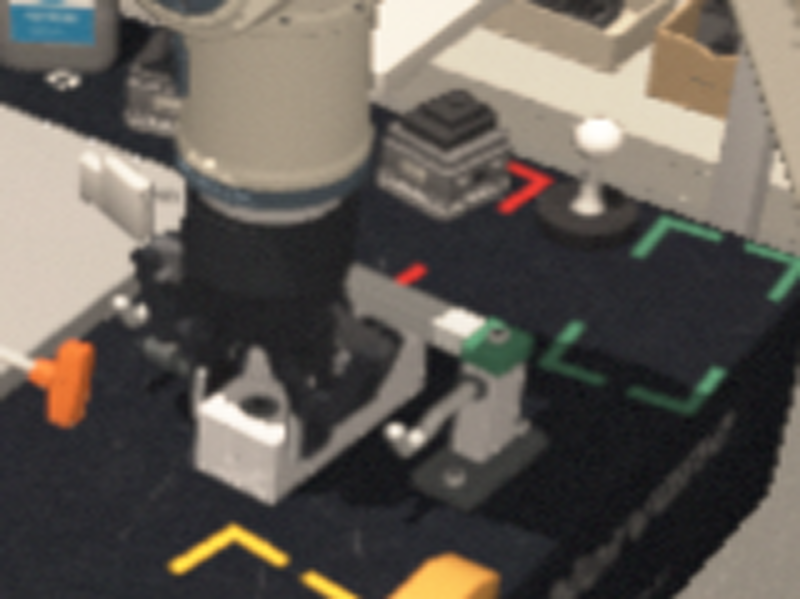

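```bash
python3 -m crank '[[0,0,0,0,0,-0.3,-1],[0,0,0,0,0,-0.5,-1],[0,0,0,0,0,-0.5,-1],[0,0,0,0,0,-0.5,-1],[0,0,0,0,0,-0.5,-1],[0,0,0,0,0,-0.4,-1],[0,0,0,0,0,-0.2,-1],[0,0,0,0,0,0,-1],[0,0,0,0,0,0,-1],[0,0,0,0,0,0,-1]]'; python3 plan.py 531 -135 34.3 -0.068 8
```

```text
clock: 19.28
eef_pos: [530.9, -123.4, 34.5]
tcp_rot: [-1.57, 0.0, -0.069]
contact_force: [-0.3, 3.9, 3.6]
opening: 0.528
t 19.28 p [ 530.9 -123.4   34.5] rot [-1.57   0.    -0.069] F [-0.3  3.9  3.6] T [ 0.59 -0.08 -0.01] open 0.528
row deg [-0.01 -0.01 -0.  ] cm [ 0.011  0.003 -0.144] |mm| 1.4
```

```bash
python3 -m crank '[[0,0,0,0,0,0,0.2],[0,0,0,0,0,0,0.2],[0,0,0,0,0,0,0.5],[0,0,0,0,0,0,0.5],[0,0,0,0,0,0,0.5],[0,0,0,0,-0.5,0,0.5],[0,0,0,0,-1.2,0,0.5],[0,0,0,0,-2,0,0.5],[0,0,0,0,-2.5,0,0.5],[0,0,0,0,-2.2,0,0.5]]'; python3 plan.py 525.5 -207 130 -0.068 5
```

```text
clock: 20.12
eef_pos: [527.1, -123.5, 119.0]
tcp_rot: [-1.57, 0.01, -0.067]
contact_force: [1.1, -0.3, -0.2]
opening: 0.751
t 20.12 p [ 527.1 -123.5  119. ] rot [-1.57   0.01  -0.067] F [ 1.1 -0.3 -0.2] T [-0.02 -0.   -0.02] open 0.751
row deg [-0.01  0.01 -0.12] cm [ 0.08  -0.222 -1.669] |mm| 16.9
```

```bash
python3 -m crank '[[0,0,-0.1,0.05,-0.6,-0.6,0.5],[0,0,-0.1,0.07,-0.3,-1.2,0.5],[0,0,-0.1,0.08,0,-1.7,0.5],[0,0,-0.1,0.08,0,-1.7,0.5],[0,0,-0.1,0.08,0,-1.6,0.5],[0,0,-0.1,0.05,0,-0.9,0.5],[0,0,0,0,0,-0.3,0.5],[0,0,0,0,0,0,0.5],[0,0,0,0,0,0,0.5],[0,0,0,0,0,0,0.5]]'; python3 plan.py 526 -207 60 -0.068 5
python3 - <<'E'
from h import *
s=cams.grab_frame("side");t=cams.grab_frame("top")
cv2.imwrite("pics/d1.png",cv2.resize(s[150:290,290:450],None,fx=5,fy=4.28,interpolation=cv2.INTER_CUBIC))
cv2.imwrite("pics/d2.png",cv2.resize(t[160:310,250:450],None,fx=4,fy=4,interpolation=cv2.INTER_CUBIC))
E
```

```text
clock: 20.95
eef_pos: [527.0, -211.4, 134.4]
tcp_rot: [-1.572, -0.009, -0.067]
contact_force: [0.7, 1.0, 0.3]
opening: 0.75
t 20.95 p [ 527.  -211.4  134.4] rot [-1.572 -0.009 -0.067] F [0.7 1.  0.3] T [-0.02 -0.05  0.05] open 0.75
row deg [0.02 0.01 0.1 ] cm [-0.034  1.488  0.087] |mm| 14.9
```

View pics/d1.png

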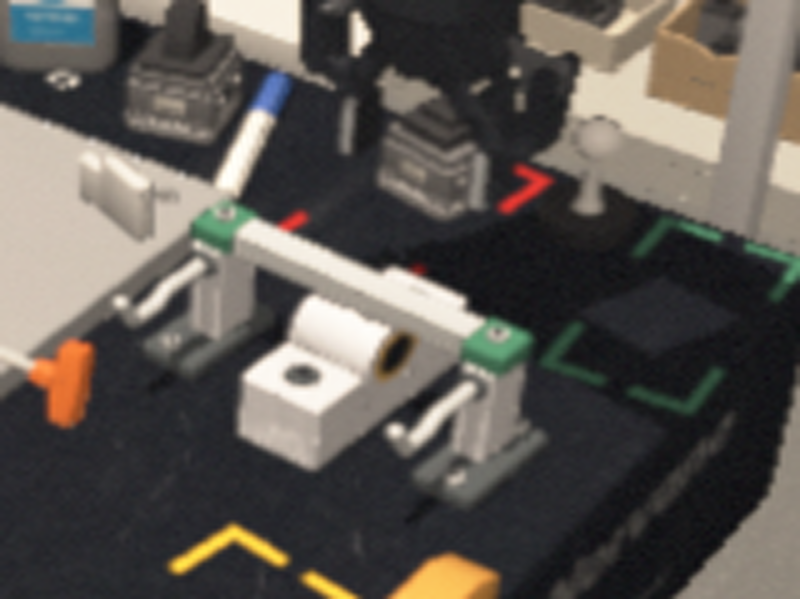

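View pics/d2.png

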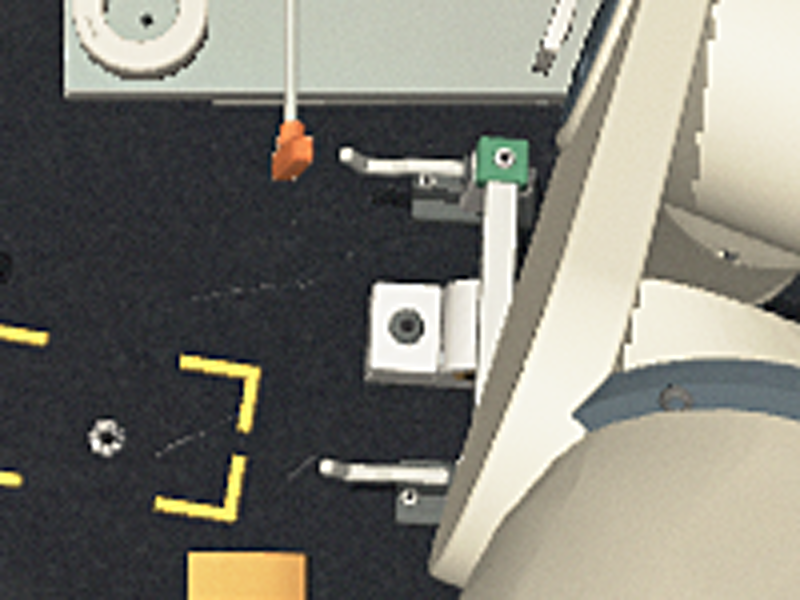

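```bash
python3 - <<'E'
from h import *
f=lambda pts:(np.array(pts,float)+.5)/4-.5+[250,160]
print(onz("top",f([[405.5,326]]),46))
e=onz("top",f([[375,284],[367,367],[441,283],[437,372]]),46);print(e)
E
```

```text
[[ 530.44655122 -123.83784113   46.        ]]
[[ 552.24783686 -108.54008155   46.        ]
 [ 509.37808148 -103.9949196    46.        ]
 [ 552.76345579 -142.35779379   46.        ]
 [ 506.75059068 -139.50033833   46.        ]]
```

```bash
python3 -m crank '[[0,0,0.1,-0.04,0.8,0.08,0.5],[0,0,0.1,-0.04,1.2,0.08,0.5],[0,0,0.1,-0.04,1.2,0.08,0.5],[0,0,0.1,-0.04,1.2,0.06,0.5],[0,0,0.1,-0.04,1.2,0.04,0.5],[0,0,0,0,0.9,0,0.5],[0,0,0,0,0.4,0,0.5],[0,0,0,0,0.1,0,0.5],[0,0,0,0,0,0,0.5],[0,0,0,0,0,0,0.5]]'; python3 plan.py 524.6 -208 34.3 -0.068 5
```

```text
clock: 21.88
eef_pos: [524.1, -204.5, 54.2]
tcp_rot: [-1.571, 0.005, -0.064]
contact_force: [0.6, 0.2, 0.4]
opening: 0.75
t 21.88 p [ 524.1 -204.5   54.2] rot [-1.571  0.005 -0.064] F [0.6 0.2 0.4] T [-0.01  0.01  0.03] open 0.75
row deg [-0.    0.05 -0.06] cm [ 0.016  0.399 -0.069] |mm| 4.0
```

```bash
python3 -m crank '[[0,0.05,-0.06,0.02,0.38,-0.07,0.5],[0,0.05,-0.06,0.02,0.38,-0.07,0.5],[0,0.05,-0.06,0.02,0.38,-0.07,0.5],[0,0.05,-0.06,0.02,0.35,-0.07,0.5],[0,0,0,0,0.25,0,0.5],[0,0,0,0,0.05,0,0.5],[0,0,0,0,0,0,0.5],[0,0,0,0,0,0,0.5],[0,0,0,0,0,0,0.5],[0,0,0,0,0,0,0.5]]'; python3 plan.py 524.6 -208 34.3 -0.068 1
python3 - <<'E'
from h import *
s=cams.grab_frame("side")
cv2.imwrite("pics/d3.png",cv2.resize(s[150:290,290:450],None,fx=5,fy=4.28,interpolation=cv2.INTER_CUBIC))
E
```

```text
clock: 22.72
eef_pos: [526.2, -208.6, 36.5]
tcp_rot: [-1.572, -0.004, -0.068]
contact_force: [-0.4, -0.3, -0.0]
opening: 0.752
t 22.72 p [ 526.2 -208.6   36.5] rot [-1.572 -0.004 -0.068] F [-0.4 -0.3 -0. ] T [-0.02 -0.01  0.05] open 0.752
row deg [0.07 0.01 0.2 ] cm [-0.168  0.22   0.047] |mm| 2.8
```

View pics/d3.png

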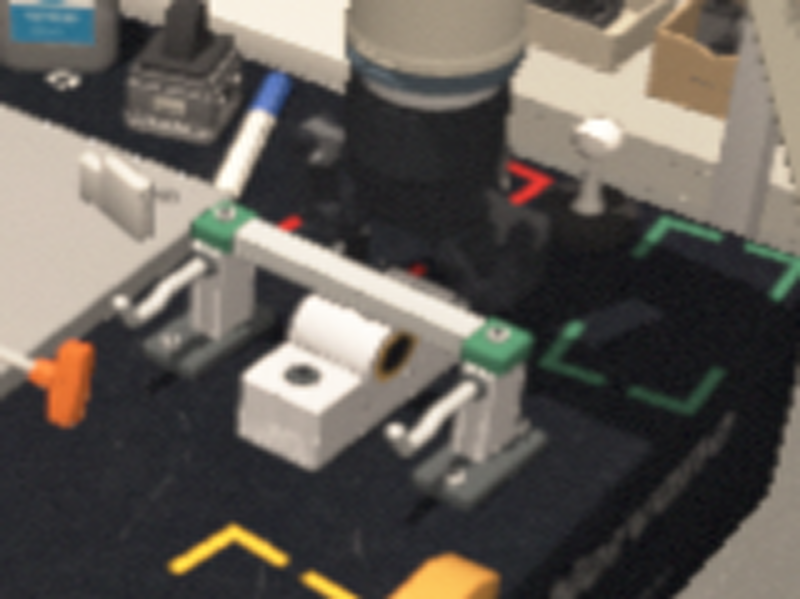

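```bash
python3 -m crank '[[0.07,0,0.2,-0.15,0.12,0.04,0.5],[0,0,0,0,0,0,0.3],[0,0,0,0,0,0,0.2],[0,0,0,0,0,0,0],[0,0,0,0,0,0,-0.2],[0,0,0,0,0,0,-1],[0,0,0,0,0,0,-1],[0,0,0,0,0,0,-1],[0,0,0,0,0,0,-1],[0,0,0,0,0,0,-1]]' 50; python3 plan.py 521.5 -283 34.8 -0.068 10
```

```text
clock: 23.6
eef_pos: [525.0, -208.1, 35.8]
tcp_rot: [-1.571, -0.0, -0.068]
contact_force: [0.2, 0.4, 0.1]
opening: 0.526
t 23.6 p [ 525.  -208.1   35.8] rot [-1.571 -0.    -0.068] F [0.2 0.4 0.1] T [-0.01  0.04 -0.05] open 0.526
row deg [0. 0. 0.] cm [ 0.016  0.01  -0.749] |mm| 7.5
```

```bash
python3 -m crank '[[0,0,0,0.01,0.01,-0.4,-1],[0,0,0,0.01,0.01,-0.8,-1],[0,0,0,0.01,0.01,-0.9,-1],[0,0,0,0.01,0.01,-0.9,-1],[0,0,0,0.01,0.01,-0.9,-1],[0,0,0,0.01,0,-0.9,-1],[0,0,0,0.01,0,-0.9,-1],[0,0,0,0.01,0,-0.9,-1],[0,0,0,0.01,0,-0.9,-1],[0,0,0,0.01,0,-0.5,-1]]'; python3 plan.py 520 -298 34.8 -0.068 2
python3 - <<'E'
from h import *
s=cams.grab_frame("side")
cv2.imwrite("pics/e1.png",cv2.resize(s[140:260,310:470],None,fx=5,fy=5,interpolation=cv2.INTER_CUBIC))
E
```

```text
clock: 24.43
eef_pos: [520.3, -288.8, 35.8]
tcp_rot: [-1.565, 0.001, -0.067]
contact_force: [0.5, 4.6, 3.7]
opening: 0.525
t 24.43 p [ 520.3 -288.8   35.8] rot [-1.565e+00  1.000e-03 -6.700e-02] F [0.5 4.6 3.7] T [ 0.55 -0.17  0.08] open 0.525
row deg [-0.17  0.02 -0.03] cm [ 0.018  0.047 -0.461] |mm| 4.6
```

View pics/e1.png

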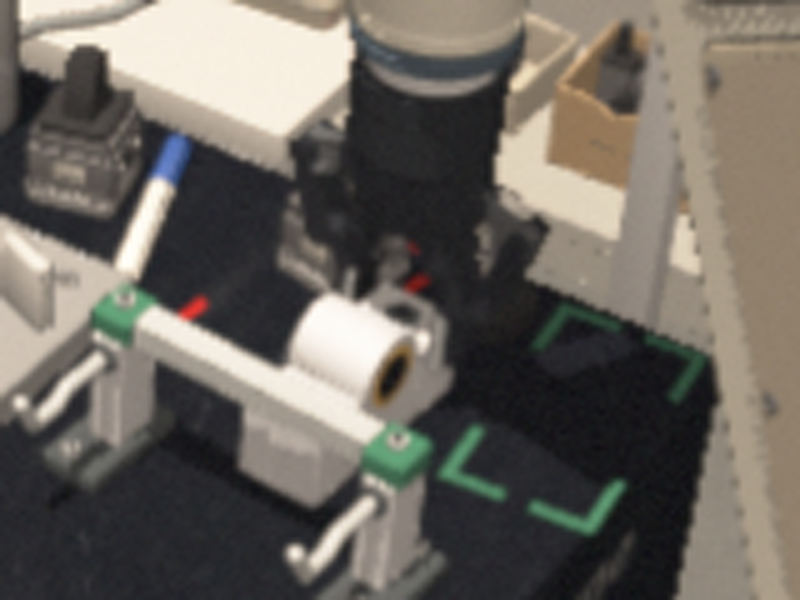

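```bash
python3 -m crank '[[-0.15,0,0,0.02,0,-0.4,-1],[-0.1,0,0,0.01,0,-0.35,-1],[-0.05,0,0,0,0,-0.1,-1],[0,0,0,0,0,0,-1],[0,0,0,0,0,0,-1],[0,0,0,0,0,0,-1],[0,0,0,0,0,0,-1],[0,0,0,0,0,0,-1],[0,0,0,0,0,0,-1],[0,0,0,0,0,0,-1]]'; python3 plan.py 440 -312 35.3 0.082 16
```

```text
clock: 25.32
eef_pos: [519.7, -298.8, 35.8]
tcp_rot: [-1.571, 0.001, -0.069]
contact_force: [-0.7, 1.6, 2.4]
opening: 0.524
t 25.32 p [ 519.7 -298.8   35.8] rot [-1.571e+00  1.000e-03 -6.900e-02] F [-0.7  1.6  2.4] T [ 0.26 -0.09 -0.11] open 0.524
row deg [ 0.   -0.54 -0.  ] cm [-0.499  0.003 -0.082] |mm| 5.1
```

```bash
python3 -m crank '[[0,-0.3,0,-0.25,0,-0.05,-1],[0,-0.5,0,-0.5,0,-0.1,-1],[0,-0.5,0,-0.5,0,-0.1,-1],[0,-0.5,0,-0.5,0,-0.1,-1],[0,-0.5,0,-0.5,0,-0.1,-1],[0,-0.5,0,-0.5,0,-0.1,-1],[0,-0.5,0,-0.5,0,-0.1,-1],[0,-0.5,0,-0.5,0,-0.1,-1],[0,-0.5,0,-0.5,0,-0.1,-1],[0,-0.5,0,-0.5,0,-0.1,-1]]'; python3 plan.py 440 -314 35.3 0.082 7
```

```text
clock: 26.15
eef_pos: [469.7, -308.9, 35.9]
tcp_rot: [-1.573, -0.004, 0.023]
contact_force: [3.3, 0.3, -1.2]
opening: 0.528
t 26.15 p [ 469.7 -308.9   35.9] rot [-1.573 -0.004  0.023] F [ 3.3  0.3 -1.2] T [ 0.24 -0.44 -0.22] open 0.528
row deg [ 0.02 -0.48  0.03] cm [-0.428  0.007 -0.053] |mm| 4.3
```

```bash
python3 -m crank '[[0.02,-0.5,0.06,-0.45,0.04,-0.05,-1],[0.02,-0.5,0.06,-0.45,0.02,-0.05,-1],[0.02,-0.5,0.05,-0.45,0.02,-0.05,-1],[0.02,-0.5,0.05,-0.45,0.01,-0.05,-1],[0,-0.5,0.05,-0.45,0.01,-0.05,-1],[0,-0.4,0.05,-0.4,0.01,-0.05,-1],[0,-0.2,0,-0.2,0,-0.05,-1],[0,0,0,0,0,0,-1],[0,0,0,0,0,0,-1],[0,0,0,0,0,0,-1]]'; python3 plan.py 436.7 -365.4 35 0.082 10
python3 - <<'E'
from h import *
s=cams.grab_frame("side");t=cams.grab_frame("top")
cv2.imwrite("pics/e2.png",cv2.resize(s[140:260,310:470],None,fx=5,fy=5,interpolation=cv2.INTER_CUBIC))
cv2.imwrite("pics/e3.png",cv2.resize(t[180:320,330:500],None,fx=4.5,fy=4,interpolation=cv2.INTER_CUBIC))
E
```

```text
clock: 26.98
eef_pos: [438.9, -315.3, 35.8]
tcp_rot: [-1.574, -0.001, 0.082]
contact_force: [3.2, 0.7, 1.6]
opening: 0.524
t 26.98 p [ 438.9 -315.3   35.8] rot [-1.574e+00 -1.000e-03  8.200e-02] F [3.2 0.7 1.6] T [ 0.3  -0.51 -0.17] open 0.524
row deg [0.02 0.   0.01] cm [-0.063  0.009 -0.498] |mm| 5.0
```

View pics/e2.png

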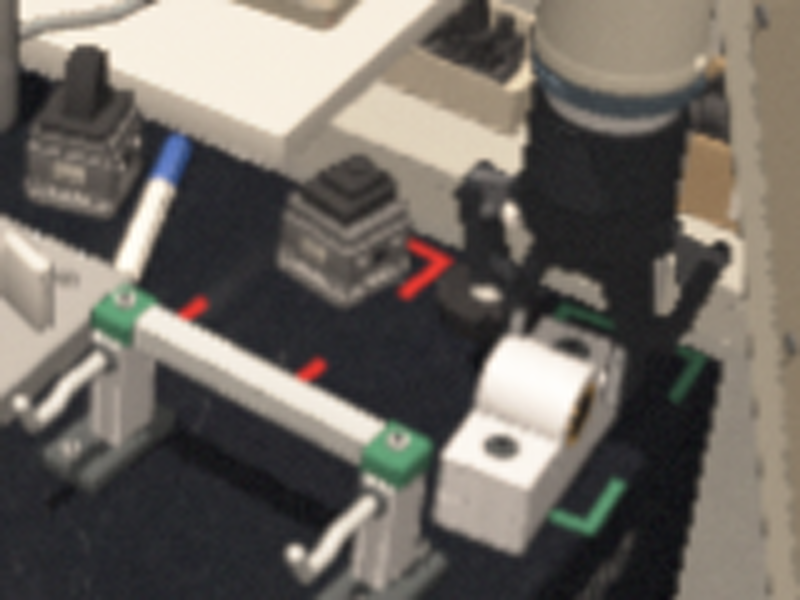

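View pics/e3.png

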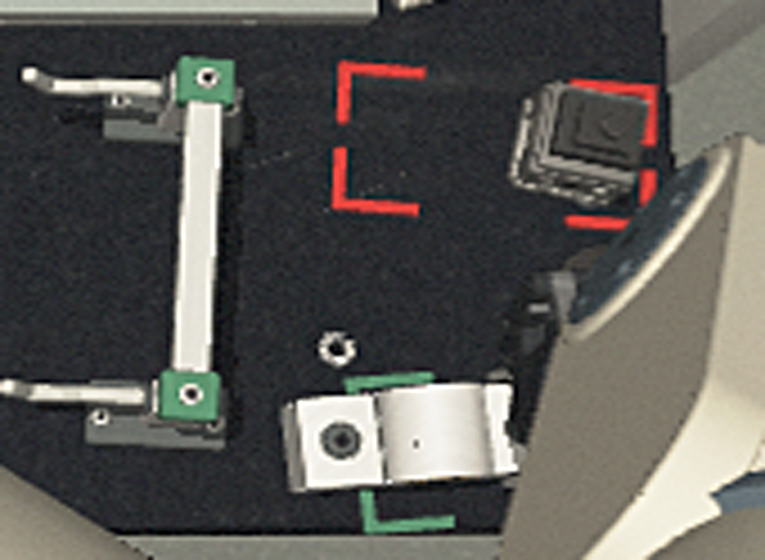

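```bash
python3 -m crank '[[0.1,0,0,-0.07,0.02,-0.3,-1],[0.05,0,0,-0.07,0,-0.5,-1],[0,0,0,-0.07,0.01,-0.5,-1],[0,0,0,-0.07,0.01,-0.5,-1],[-0.03,0,0,-0.07,0.01,-0.5,-1],[-0.03,0,0,-0.07,0.01,-0.5,-1],[-0.03,0,0,-0.07,0.01,-0.5,-1],[-0.03,0,0,-0.07,0,-0.5,-1],[-0.03,0,0,-0.05,0,-0.5,-1],[0,0,0,0,0,-0.3,-1]]'; python3 plan.py 435.2 -365.4 35 0.082 2
python3 - <<'E'
from h import *
s=cams.grab_frame("side");t=cams.grab_frame("top")
cv2.imwrite("pics/e4.png",cv2.resize(s[140:260,310:470],None,fx=5,fy=5,interpolation=cv2.INTER_CUBIC))
cv2.imwrite("pics/e5.png",cv2.resize(t[180:320,330:500],None,fx=4.5,fy=4,interpolation=cv2.INTER_CUBIC))
E
```

```text
clock: 27.92
eef_pos: [430.6, -350.0, 36.1]
tcp_rot: [-1.551, 0.014, 0.088]
contact_force: [1.3, 7.3, 9.4]
opening: 0.527
t 27.92 p [ 430.6 -350.    36.1] rot [-1.551  0.014  0.088] F [1.3 7.3 9.4] T [ 1.1  -0.54  0.13] open 0.527
row deg [-0.57  0.17 -0.41] cm [ 0.164  0.04  -0.787] |mm| 8.0
```

View pics/e4.png

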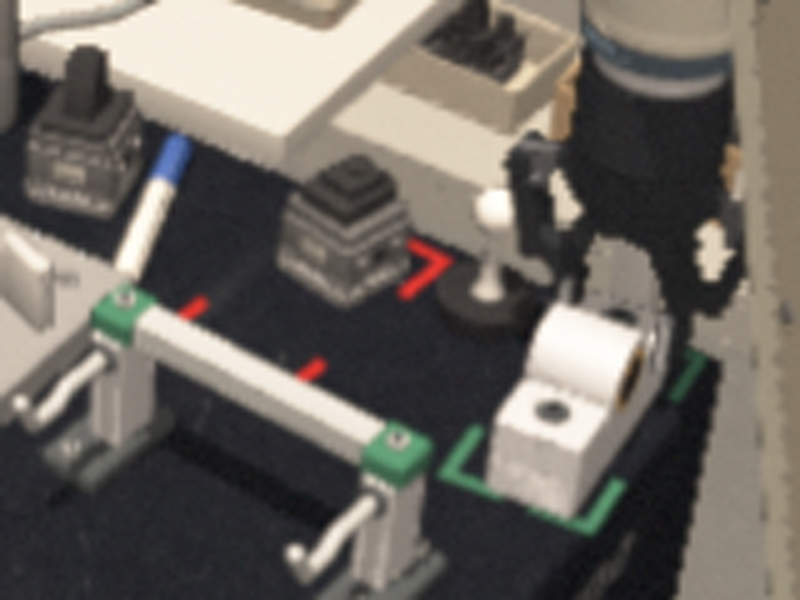

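View pics/e5.png

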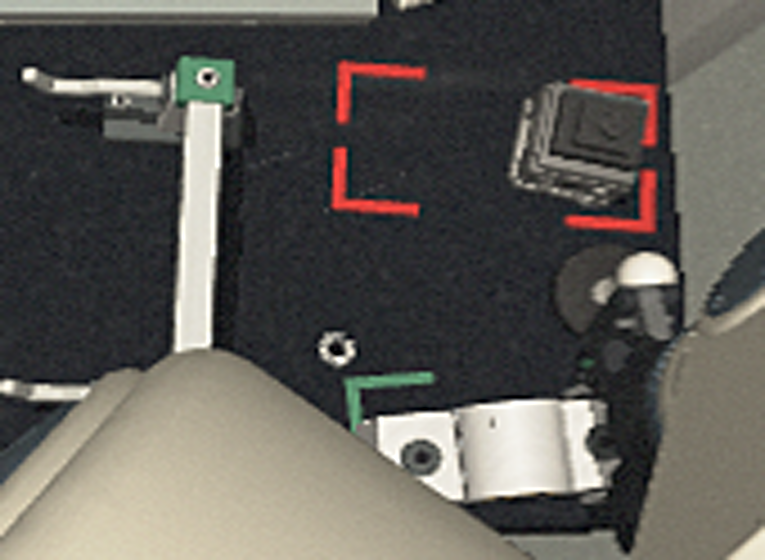

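```bash
python3 -c "
from rig import r
s=r.sense();print(s['qpos'].round(3),s['qvel'].round(3))"
```

```text
[-0.688  0.533  1.907  0.006  0.725 -0.781] [ 0.002 -0.002  0.006 -0.004 -0.007  0.005]
```

```bash
python3 - <<'E'
from h import *
np.set_printoptions(precision=1,suppress=True)
print(tri([[420.2,221.6]],[[423.2,293.9]]),onz("top",[[423.2,293.9]],46),onz("side",[[420.2,221.6]],46))
s=cams.grab_frame("side")
cv2.imwrite("pics/e6.png",cv2.resize(s[185:255,390:460],None,fx=8.5,fy=8.5,interpolation=cv2.INTER_CUBIC))
E
```

```text
[[ 423.4 -267.2   46.4    1.6]] [[ 422.7 -267.6   46. ]] [[ 424.3 -267.3   46. ]]
```

View pics/e6.png

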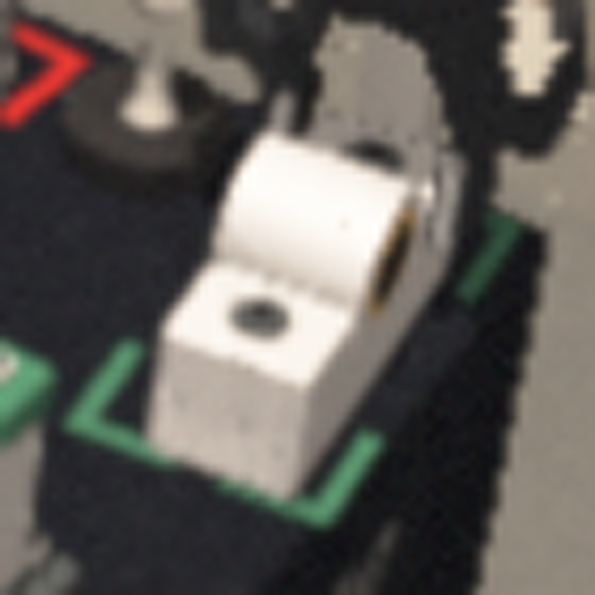

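```bash
python3 -m crank '[[-0.25,0.07,-0.16,0,0,0,-1],[-0.25,0.07,-0.16,0,0,0,-1],[-0.25,0.07,-0.16,0,0,0,-1],[-0.25,0.07,-0.16,0,0,0,-1],[-0.15,0.05,-0.16,0,0,0,-1],[-0.05,0,0,0,0,0,-1],[0,0,0,0,0,0,-1],[0,0,0,0,0,0,-1],[0,0,0,0,0,0,-1],[0,0,0,0,0,0,-1]]'; python3 plan.py 435.2 -365.4 35 0.082 3
```

```text
clock: 28.9
eef_pos: [429.8, -349.7, 35.8]
tcp_rot: [-1.573, 0.001, 0.084]
contact_force: [1.9, 1.5, 3.6]
opening: 0.526
t 28.9 p [ 429.8 -349.7   35.8] rot [-1.573e+00  1.000e-03  8.400e-02] F [1.9 1.5 3.6] T [ 0.32 -0.47  0.04] open 0.526
row deg [ 0.05  0.04 -0.02] cm [ 0.134  0.027 -0.535] |mm| 5.5
```

```bash
python3 -m crank '[[0,0,0,0.06,0,-0.2,-1],[-0.05,0,0,0.07,0,-0.25,-1],[-0.05,0,0,0.07,0,-0.25,-1],[-0.05,0,0,0.07,0,-0.25,-1],[-0.05,0,0,0.07,0,-0.25,-1],[-0.05,0,0,0.07,0,-0.2,-1],[-0.03,0,0,0.05,0,-0.1,-1],[0,0,0,0,0,0,-1],[0,0,0,0,0,0,-1],[0,0,0,0,0,0,-1]]'; python3 plan.py 436 -365.4 35.5 0.082 3
```

```text
clock: 29.73
eef_pos: [430.0, -354.6, 36.0]
tcp_rot: [-1.559, 0.013, 0.083]
contact_force: [0.9, 1.1, 3.2]
opening: 0.526
t 29.73 p [ 430.  -354.6   36. ] rot [-1.559  0.013  0.083] F [0.9 1.1 3.2] T [ 0.09 -0.42  0.04] open 0.526
row deg [-0.23  0.02 -0.25] cm [ 0.169  0.012 -0.375] |mm| 4.1
```

```bash
python3 - <<'E'
from h import *
s=cams.grab_frame("side");t=cams.grab_frame("top")
cv2.imwrite("pics/f1.png",s);cv2.imwrite("pics/f2.png",t)
q=r.sense();print(q['qpos'].round(3),q['joint_efforts'].round(1))
E
```

```text
[-6.920e-01  5.340e-01  1.906e+00 -1.000e-03  7.190e-01 -7.740e-01] [ -1.3 -58.4 -20.7  -0.4   0.5   0. ]
```

View pics/f1.png

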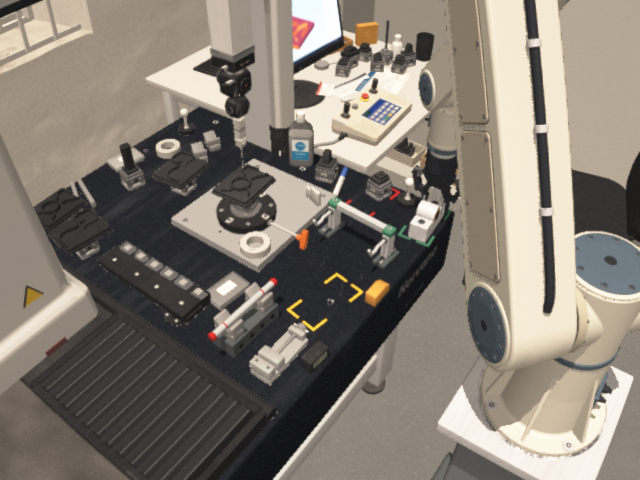

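View pics/f2.png

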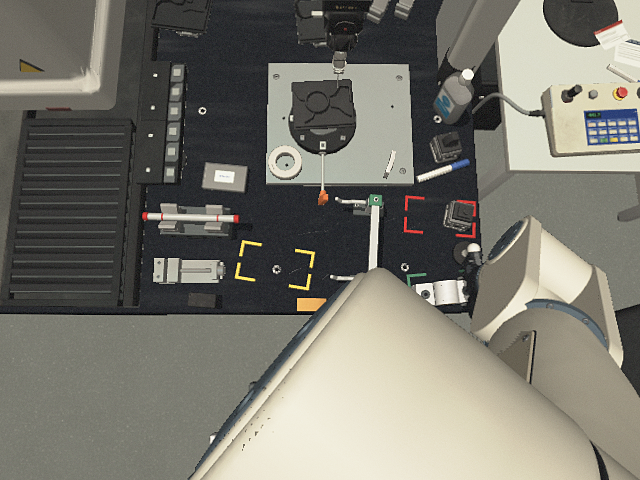

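```bash
python3 -m crank '[[-0.25,0.02,-0.25,0,0,0,-1],[-0.25,0.02,-0.25,0,0,0,-1],[-0.2,0.02,-0.25,0,0,0,-1],[0,0,0,0,0,0,-1],[0,0,0,0,0,0,0.15],[0,0,0,0,0,0,0.3],[0,0,0,0,0,0,0.3],[0,0,0,0,0,0,0.3],[0,0,0,0,0,0,0.3],[0,0,0,0,0,0,0.3]]'; python3 plan.py 436 -365.4 35 0.082 3
python3 - <<'E'
from h import *
s=cams.grab_frame("side");t=cams.grab_frame("top")
cv2.imwrite("pics/g1.png",cv2.resize(s[180:260,380:470],None,fx=7,fy=7,interpolation=cv2.INTER_CUBIC))
cv2.imwrite("pics/g2.png",cv2.resize(t[230:320,390:500],None,fx=7,fy=6,interpolation=cv2.INTER_CUBIC))
E
```

```text
clock: 30.67
eef_pos: [427.6, -353.9, 34.6]
tcp_rot: [-1.57, 0.003, 0.082]
contact_force: [0.2, -0.8, -0.0]
opening: 0.644
t 30.67 p [ 427.6 -353.9   34.6] rot [-1.57   0.003  0.082] F [ 0.2 -0.8 -0. ] T [-0.02  0.02 -0.  ] open 0.644
row deg [-0.02 -0.   -0.06] cm [ 0.248 -0.015 -0.404] |mm| 4.7
```

View pics/g1.png

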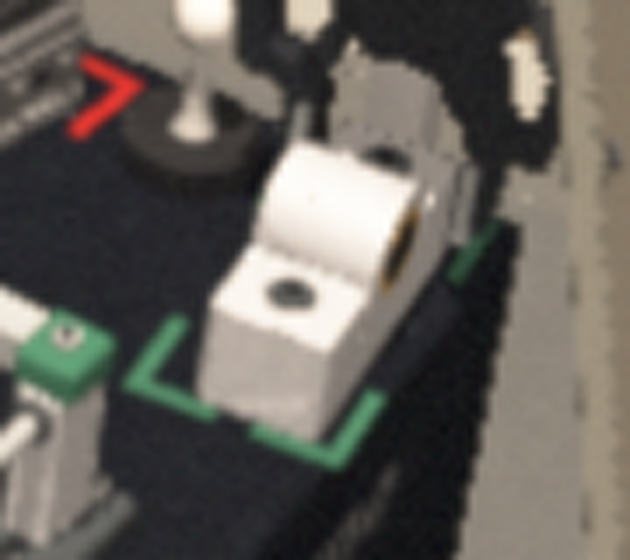

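View pics/g2.png

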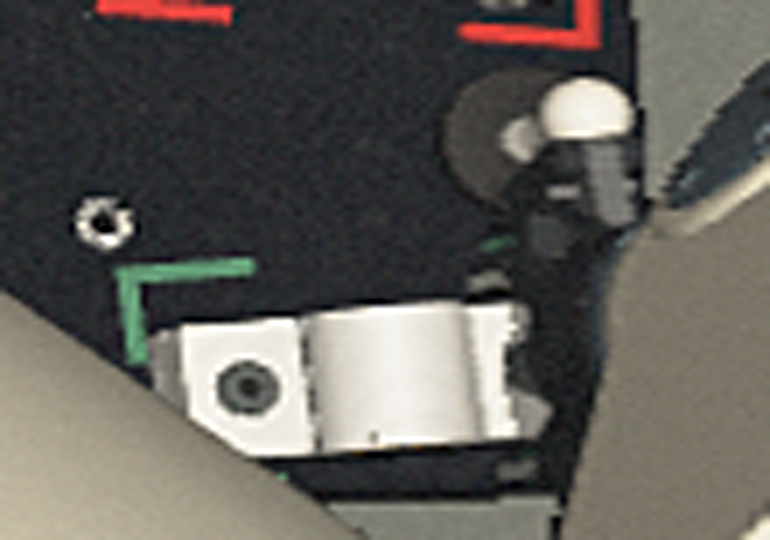

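```bash
python3 - <<'E'
from h import *
np.set_printoptions(precision=1,suppress=True)
print(tri([[421.3,221.4]],[[424.9,293.9]]),onz("top",[[424.9,293.9]],46),onz("side",[[421.3,221.4]],46))
f=lambda p:(np.array(p,float)+.5)/7-.5+[380,180]
# rear bottom corners, side view: left(200,395) right(318,440); rear top corners
print(onz("side",f([[200,395],[318,440]]),0)); print(onz("side",f([[212,303],[328,350]]),46))
E
```

```text
[[ 423.  -271.3   44.4    0.5]] [[ 422.7 -271.    46. ]] [[ 422.5 -269.5   46. ]]
[[ 443.5 -252.3    0. ]
 [ 398.8 -256.2   -0. ]]
[[ 442.3 -248.5   46. ]
 [ 398.6 -250.6   46. ]]
```

```bash
python3 -m crank '[[0,0,-0.15,0,0,0,0.1],[0,0,0,0,0,0,-0.2],[0,0,0,0,0,0,-1],[0,0,0,0,0,0,-1],[0,0,0,0,0,0,-1],[0,0,0,0,0,0,-1],[0,0,0,0.3,0,-0.6,-1],[-0.1,0,0,0.35,0,-0.7,-1],[0,0,0,0,0,0,-1],[0,0,0,0,0,0,-1]]' 40; python3 plan.py 434.1 -364.5 34.6 0.08 1
```

```text
clock: 31.6
eef_pos: [433.3, -363.2, 35.1]
tcp_rot: [-1.565, 0.004, 0.082]
contact_force: [-1.4, 2.6, 2.0]
opening: 0.528
t 31.6 p [ 433.3 -363.2   35.1] rot [-1.565  0.004  0.082] F [-1.4  2.6  2. ] T [ 0.27 -0.04  0.02] open 0.528
row deg [-0.34  0.1  -0.25] cm [ 0.068  0.051 -0.133] |mm| 1.6
```

```bash
python3 -m crank '[[-0.17,0,-0.12,0,0,0,-1],[-0.17,0,-0.12,0,0,0,-1],[0,0,0,0,0,0,0.15],[0,0,0,0,0,0,0.3],[0,0,0,0,0,0,0.3],[0,0,0,0,0,0,0.3],[0,0,0,0,-0.4,0,0.3],[0,0,0,0,-1,0,0.3],[0,0,0,0,-2,0,0.3],[0,0,0,0,-2,0,0.3]]'; python3 -m crank '[[0,0,0,0,-2.5,0,0.3],[0,0,0,0,-3,0,0.3],[0,0,0,0,-3,0,0.3],[0,0,0,0,-3,0,0.3],[0,0,0,0,-2,0,0.3],[0,0,0,-1,-1,-1,0.3],[0,0,0,-2,0,-2,0.3],[0,0,0,-2,0,-2,0.3],[0,0,0,-2,0,-2,0.3],[0,0,0,-1,0,-1,0.3]]'; python3 plan.py 433.3 -523 250 0.08 5
python3 - <<'E'
from h import *
s=cams.grab_frame("side");t=cams.grab_frame("top")
cv2.imwrite("pics/h1.png",cv2.resize(s[150:260,350:470],None,fx=5,fy=5,interpolation=cv2.INTER_CUBIC))
cv2.imwrite("pics/h2.png",cv2.resize(t[180:320,330:500],None,fx=4.5,fy=4,interpolation=cv2.INTER_CUBIC))
E
```

```text
clock: 32.43
eef_pos: [430.5, -361.0, 87.9]
tcp_rot: [-1.566, 0.006, 0.082]
contact_force: [0.6, -0.6, -0.2]
opening: 0.649
clock: 33.27
eef_pos: [359.0, -449.6, 256.8]
tcp_rot: [-1.578, -0.006, 0.088]
contact_force: [-0.3, 0.5, 0.1]
opening: 0.651
t 33.27 p [ 359.  -449.6  256.8] rot [-1.578 -0.006  0.088] F [-0.3  0.5  0.1] T [ 0.   -0.03 -0.02] open 0.651
row deg [0.08 0.09 0.06] cm [ 1.356  0.147 -1.588] |mm| 20.9
```

View pics/h1.png

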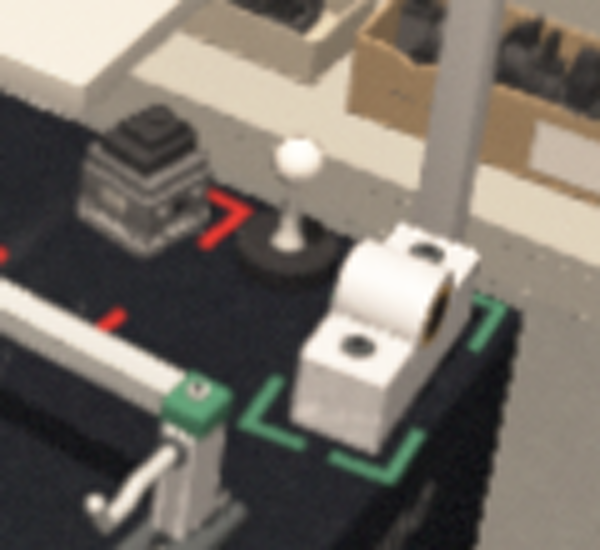

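View pics/h2.png

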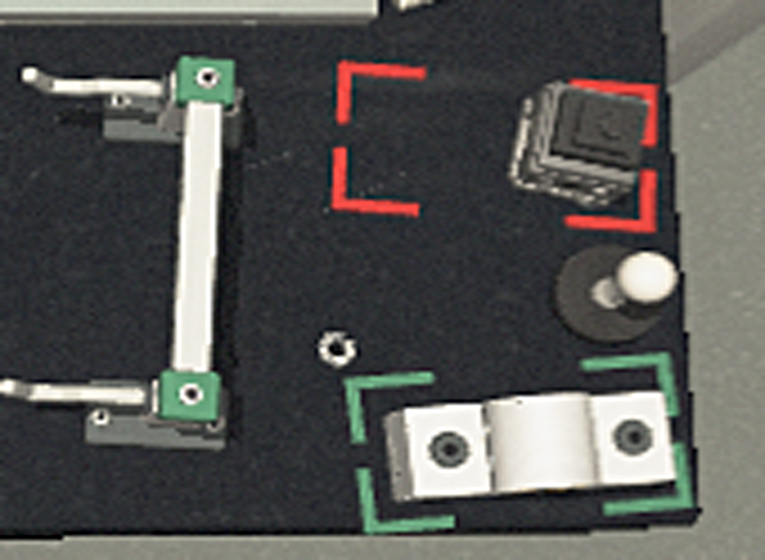

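```bash
python3 - <<'E'
from h import *
np.set_printoptions(precision=3,suppress=True)
f=lambda p:(np.array(p,float)+.5)/[4.5,4]-.5+[330,180]
H=onz("top",f([[449,449],[634,437]]),46)[:,:2]
g=lambda p:(np.array(p,float)+.5)/5-.5+[350,150]
S=onz("side",g([[359,346],[428,251]]),46)[:,:2]
def fr(P,c,yaw):
    e=P-c;return np.array([e[0]*np.cos(yaw)+e[1]*np.sin(yaw),-e[0]*np.sin(yaw)+e[1]*np.cos(yaw)])
for n,P,c in(("top",H,np.array([433,-324.9])),("side",S,np.array([433.8,-321.8]))):
    d=P[0]-P[1];y=np.arctan2(-d[0],d[1]);o=P.mean(0)
    print(n,o,"L",np.linalg.norm(d),"yaw",y)
    for fy in(0.086,):
        a=[fr(o+np.array([np.cos(y)*sx*23-np.sin(y)*sy*60,np.sin(y)*sx*23+np.cos(y)*sy*60]),c,fy) for sx in(-1,1) for sy in(-1,1)]
        print(" corners in field",np.abs(a).max(0),"limits 35 72",fr(o,c,fy))
E
```

```text
top [ 429.384 -322.522] L 84.55320566988286 yaw 0.06444876370132917
 corners in field [27.686 63.161] limits 35 72 [-3.398  2.68 ]
side [ 429.912 -320.765] L 85.59251391185516 yaw 0.07279637928596674
 corners in field [27.575 61.663] limits 35 72 [-3.785  1.365]
```

```bash
python3 - <<'E'
from h import *
t=cams.grab_frame("top");s=cams.grab_frame("side");t0=cv2.imread("pics/top0.png");s0=cv2.imread("pics/side0.png")
cv2.imwrite("pics/k1.png",np.hstack([cv2.resize(s[140:390,150:470],(800,600))]))
d=cv2.absdiff(t,t0).max(2);d[:, :]=np.where(d>60,255,0);o=t.copy();o[d>0]=(255,0,255);cv2.imwrite("pics/k2.png",cv2.resize(o[140:320,140:500],(800,400)))
E
```

```text
(no output)
```

View pics/k1.png

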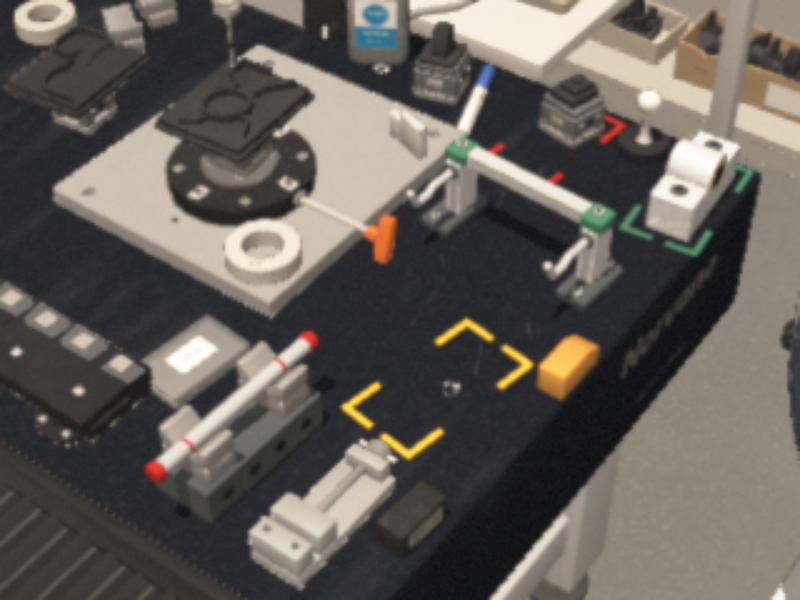

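View pics/k2.png

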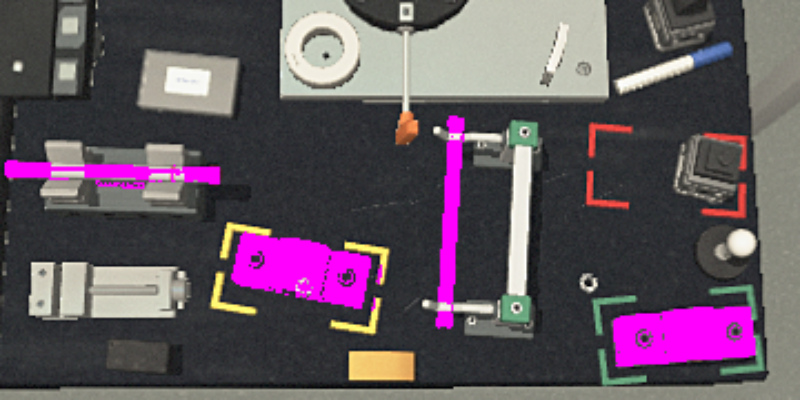

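The difference picture shows that only the bar and the block have changed. The bar lies in both vees, the block stands inside the green marks, and the arm is clear, so I am handing in.

```bash
python3 - <<'E'
from h import *
s=r.sense();print(s["clock"],s["qvel"].round(3),s["contact_force"].round(1))
print(order.sign_off())
E
```

```text
33.4667 [ 0.021  0.005  0.007  0.001 -0.004  0.   ] [ 0.7 -0.1 -0.6]
the job is handed in; nothing more can be done
None
```

The job was handed in at 33.5 s. I lifted the no-go bar off the hooks, laid it in the vee blocks, slid the block under the go bar and placed it inside the green marks.

**How the block was moved:** I gripped its rear lug to push it in under the go bar. Then I released it, regripped the front lug from the far side, pulled it out and turned it into the field.

**Last checks:**
- **Block:** both cameras put it lengthwise inside the marks, with about 7 mm to spare across and 9 to 10 mm lengthwise. Its yaw is 0.064 (top view) to 0.073 (side view), against 0.086 for the field.
- **Bar:** it lies in both vees.
- **Everything else:** a before/after comparison of the top view shows changes only at the bar and the block. The reference sphere and the other loose things near the work did not move.
- **Robot:** the arm was clear of everything and almost at rest. Tool force readings stayed under about 12 N at every point I read them; joint efforts and arm-body contact were not logged continuously.

**What went less well:**
- **Tool tilt:** on the last pull the tool crept to about 1.1° of tilt under drag and fell short. I straightened it, pulled again (it tilted about 0.9° and again fell short), then straightened, released, regripped and finished in two larger steps. A smaller tilt of about 0.3° also showed earlier in the pull.
- **Block underside:** while the tool was tilted, the measured height of the rear lug read 46.4 mm, against 44.4 to 44.8 mm at other times. That is about the measuring noise, so a brief lift of about 1 mm at the block's rear end cannot be fully excluded. It sat flat after release.

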